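Check the cell cases and rack the blue cells

TASK

Lift the lids of all three cases well open and leave them standing open together, so that the contents can be compared before anything is taken out. Then take every blue cell from the one case that holds them and stand it upright on edge in the yellow rack, fully down, one to a slot and roughly centred along the slot; leave the orange and grey cells in their cases and the other things on the bench where they are. When all the blue cells are racked, shut all three lids fully again.

Things in the scene. Friction and masses are not known exactly. Their poses are not given: they have to be found in the camera images.
- case_1: fixed black case, 176 (x) x 110 (y) x 102 mm tall without lid, 5 mm walls; cases look alike. Origin: centre of underside, -x towards the robot; hinge line along y at x = 88, z = 102.5 mm. Inside, grey foam (33 mm high) holds cells on edge in 15 mm slots at x = -46, -8, 30 mm; cells stand 5 mm above the underside (tops at 95 mm)
- lid_1 (a joint): lid angle of case_1: 0 shut, grows as the lid is lifted about the far rim, stop at 2.0 rad; a stiff friction hinge (0.28 N m) holds the 0.16 kg lid at any angle. Lid 178 mm long from the hinge, 114 mm wide, 6 mm thick
- lid_1_handle (a point): middle of the red round handle bar on the lid of case_1: 12 mm thick, along the case's y, 56 mm clear between its end posts, 172 mm from the hinge line and 46 mm above the lid's underside (40 mm above its top face). Pinched along the case's x it turns between the pads, so a gripper pointing down can carry it round the arc
- case_2: fixed black case, 176 (x) x 110 (y) x 102 mm tall without lid, 5 mm walls; cases look alike. Origin: centre of underside, -x towards the robot; hinge line along y at x = 88, z = 102.5 mm. Inside, grey foam (33 mm high) holds cells on edge in 15 mm slots at x = -46, -8, 30 mm; cells stand 5 mm above the underside (tops at 95 mm)
- lid_2 (a joint): lid angle of case_2: 0 shut, grows as the lid is lifted about the far rim, stop at 2.0 rad; a stiff friction hinge (0.28 N m) holds the 0.16 kg lid at any angle. Lid 178 mm long from the hinge, 114 mm wide, 6 mm thick
- lid_2_handle (a point): middle of the red round handle bar on the lid of case_2: 12 mm thick, along the case's y, 56 mm clear between its end posts, 172 mm from the hinge line and 46 mm above the lid's underside (40 mm above its top face). Pinched along the case's x it turns between the pads, so a gripper pointing down can carry it round the arc
- case_3: fixed black case, 176 (x) x 110 (y) x 102 mm tall without lid, 5 mm walls; cases look alike. Origin: centre of underside, -x towards the robot; hinge line along y at x = 88, z = 102.5 mm. Inside, grey foam (33 mm high) holds cells on edge in 15 mm slots at x = -46, -8, 30 mm; cells stand 5 mm above the underside (tops at 95 mm)
- lid_3 (a joint): lid angle of case_3: 0 shut, grows as the lid is lifted about the far rim, stop at 2.0 rad; a stiff friction hinge (0.28 N m) holds the 0.16 kg lid at any angle. Lid 178 mm long from the hinge, 114 mm wide, 6 mm thick
- lid_3_handle (a point): middle of the red round handle bar on the lid of case_3: 12 mm thick, along the case's y, 56 mm clear between its end posts, 172 mm from the hinge line and 46 mm above the lid's underside (40 mm above its top face). Pinched along the case's x it turns between the pads, so a gripper pointing down can carry it round the arc
- blue_1: flat battery cell, 12 mm thick (its x) by 80 mm wide (its y) by 90 mm tall (its z), about 0.2 kg, blue wrap with a white stripe, two 3 mm terminals on top 27 mm either side of the middle; origin at the centre of its underside, z up when it stands on edge; not every one is there in each run
- blue_2: flat battery cell, 12 mm thick (its x) by 80 mm wide (its y) by 90 mm tall (its z), about 0.2 kg, blue wrap with a white stripe, two 3 mm terminals on top 27 mm either side of the middle; origin at the centre of its underside, z up when it stands on edge; not every one is there in each run
- blue_3: flat battery cell, 12 mm thick (its x) by 80 mm wide (its y) by 90 mm tall (its z), about 0.2 kg, blue wrap with a white stripe, two 3 mm terminals on top 27 mm either side of the middle; origin at the centre of its underside, z up when it stands on edge; not every one is there in each run
- orange_1: flat battery cell, 12 mm thick (its x) by 80 mm wide (its y) by 90 mm tall (its z), about 0.2 kg, orange wrap with a white stripe, two 3 mm terminals on top 27 mm either side of the middle; origin at the centre of its underside, z up when it stands on edge; to be left in its case
- orange_2: flat battery cell, 12 mm thick (its x) by 80 mm wide (its y) by 90 mm tall (its z), about 0.2 kg, orange wrap with a white stripe, two 3 mm terminals on top 27 mm either side of the middle; origin at the centre of its underside, z up when it stands on edge; to be left in its case
- grey_1: flat battery cell, 12 mm thick (its x) by 80 mm wide (its y) by 90 mm tall (its z), about 0.2 kg, grey wrap with a white stripe, two 3 mm terminals on top 27 mm either side of the middle; origin at the centre of its underside, z up when it stands on edge; to be left in its case
- grey_2: flat battery cell, 12 mm thick (its x) by 80 mm wide (its y) by 90 mm tall (its z), about 0.2 kg, grey wrap with a white stripe, two 3 mm terminals on top 27 mm either side of the middle; origin at the centre of its underside, z up when it stands on edge; to be left in its case
- rack: loose yellow slotted rack on an aluminium base plate, 0.9 kg, 150 mm (x) by 110 mm (y) by 52 mm tall; origin at the centre of its underside. Three slots run along its y, side by side along x at 42 mm pitch; slot floors 10 mm above the bench, slots 16 mm wide up to 40 mm above the bench, then flaring to about 26 mm at the 52 mm top; open at both ends
- slot_1 (a point): middle of the floor of rack slot 1 (x = -42 mm, y = 0 and z = 10 mm in the rack's frame); a standing cell's origin belongs here
- slot_2 (a point): middle of the floor of rack slot 2 (x = 0 mm, y = 0 and z = 10 mm in the rack's frame); a standing cell's origin belongs here
- slot_3 (a point): middle of the floor of rack slot 3 (x = 42 mm, y = 0 and z = 10 mm in the rack's frame); a standing cell's origin belongs here
- meter: yellow multimeter lying on the bench, 150 x 75 x 35 mm, bystander; origin under its centre
- driver: red-handled screwdriver lying on the bench, 200 mm, bystander
- pot: jar with a red cap, 70 mm across, 100 mm tall, bystander; origin under its centre

How it is judged:
On the way, in this order (a step that is already met when the one before it is completed fails the run):
1. all three lids stand open together (more than 1.2 rad) while every blue cell is still in its place (value of joint each of lid_1, lid_2, lid_3 above 1.2 rad and distance of each of blue_1, blue_2, blue_3 from where it was at the start of the episode below 0.03 m), for 0.2 s.
2. every blue cell that is there stands on edge in a slot of the rack, let go, the lids still open (more than 1.0 rad) (z of blue_1 in the frame of rack between 0.006 and 0.014 m and angle between each of blue_1, blue_2, blue_3's own z axis and vertical below 0.12 rad and angle between the x axis of each of blue_1, blue_2, blue_3 and the x axis of rack, either way round below 0.12 rad and y of blue_1 in the frame of rack between -0.02 and 0.02 m and linear speed of each of blue_1, blue_2, blue_3 below 0.02 m/s and (horizontal distance between blue_1 and slot_1 below 0.022 m or horizontal distance between blue_1 and slot_2 below 0.022 m or horizontal distance between blue_1 and slot_3 below 0.022 m) and z of blue_2 in the frame of rack between 0.006 and 0.014 m and y of blue_2 in the frame of rack between -0.02 and 0.02 m and (horizontal distance between blue_2 and slot_1 below 0.022 m or horizontal distance between blue_2 and slot_2 below 0.022 m or horizontal distance between blue_2 and slot_3 below 0.022 m) and z of blue_3 in the frame of rack between 0.006 and 0.014 m and y of blue_3 in the frame of rack between -0.02 and 0.02 m and (horizontal distance between blue_3 and slot_1 below 0.022 m or horizontal distance between blue_3 and slot_2 below 0.022 m or horizontal distance between blue_3 and slot_3 below 0.022 m) and contact force between the fingers and blue_1 below 0.1 N and contact force between the fingers and blue_2 below 0.1 N and contact force between the fingers and blue_3 below 0.1 N and value of joint each of lid_1, lid_2, lid_3 above 1 rad), for 0.2 s.
At the end, for the whole second after the job is handed in: Every blue cell present stands in a rack slot: underside within 4 mm of the slot floor, upright and parallel to the slot within 0.12 rad, within 20 mm of the middle along it, at rest; the rack rests flat on the bench; all three lids are within 0.06 rad of shut (z of blue_1 in the frame of rack between 0.006 and 0.014 m and angle between each of blue_1, blue_2, blue_3's own z axis and vertical below 0.12 rad and angle between the x axis of each of blue_1, blue_2, blue_3 and the x axis of rack, either way round below 0.12 rad and y of blue_1 in the frame of rack between -0.02 and 0.02 m and linear speed of each of blue_1, blue_2, blue_3, rack below 0.02 m/s and (horizontal distance between blue_1 and slot_1 below 0.022 m or horizontal distance between blue_1 and slot_2 below 0.022 m or horizontal distance between blue_1 and slot_3 below 0.022 m) and z of blue_2 in the frame of rack between 0.006 and 0.014 m and y of blue_2 in the frame of rack between -0.02 and 0.02 m and (horizontal distance between blue_2 and slot_1 below 0.022 m or horizontal distance between blue_2 and slot_2 below 0.022 m or horizontal distance between blue_2 and slot_3 below 0.022 m) and z of blue_3 in the frame of rack between 0.006 and 0.014 m and y of blue_3 in the frame of rack between -0.02 and 0.02 m and (horizontal distance between blue_3 and slot_1 below 0.022 m or horizontal distance between blue_3 and slot_2 below 0.022 m or horizontal distance between blue_3 and slot_3 below 0.022 m) and value of joint each of lid_1, lid_2, lid_3 below 0.06 rad and angle between rack's own z axis and vertical below 0.08 rad); the robot touches nothing.
It fails at once if an orange or grey cell is moved more than 30 mm (distance of any of orange_1, orange_2, grey_1, grey_2 from where it was at the start of the episode above 0.03 m).
It fails at once if the meter, driver or jar is moved more than 30 mm (distance of any of meter, driver, pot from where it was at the start of the episode above 0.03 m).
Of blue_1, blue_2, blue_3 only 2 to 3 are there at a start; the rules pass over those that are not, and their reading is None.
At some moment in a run one of rack may be knocked a few centimetres aside while the robot is not near it.
It also fails if it takes over 210 s, if anything falls off the work surface, if the arm or the gripper's body presses on something with over 40 N, if the wrist force passes 120 N, or if a joint passes its speed limit or range.

ROBOT

A 7-joint arm with a two-finger parallel gripper is mounted at the origin on the work surface. World frame = base frame: x ahead of the robot, y to its left, z up, the work surface at z = 0. Lengths are in m, angles in rad, forces in N, time in s.
With the tool pointing down it reaches from about 0.35 to 0.9 m from the base axis. Payload 8.1 kg.
Tool frame: the origin (TCP) lies between the finger pads; the fingertips stand 17 mm ahead of it and the grasp point (between the pads) lies 2 mm behind it; z points along the fingers, y is the line along which they close (so a half turn about z gives the same grasp; the last joint's range is limited). The gripper opens to 92 mm and grips with 3 to 60 N. Pads are 19 mm wide; open, the fingers measure 130 mm over their backs; the gripper's body (75 mm by 190 mm) begins 47 mm behind the grasp point.
Start: joints at [1.002, 0.434, 0.025, 1.573, -0.012, 1.134, -0.075], TCP at [0.281, -0.558, 0.223] pointing down, gripper open.
Joint ranges: [-2.62, 2.62], [-0.44, 2.09], [-1.27, 1.32], [0.08, 2.57], [-1.32, 4.46], [0.12, 2], [-2.74, 2.74]. Speed limits (rad/s): [2.22, 2.22, 3.01, 3.01, 3.14, 3.14, 3.14].

INTERFACE

Orientations are given as a rotation vector (axis times angle).
In Python, from cell import observe, get_image, calibration, sign_off, look_for, regions_of, landmark_of gives the robot as it stands.
- The arm moves only by the tool jog_arm, never from a script. Its argument "plan" is a list of rows, each an object with "offset": the shift along the tool's x, y, z normalised to -1 to 1, where 1 is 0.15 m, a list of three; "twist": the turn, a rotation vector about the tool's x, y, z normalised to -1 to 1, where 1 is 2 pi rad, a list of three; "fingers": the gripper command: -1 is shut, 1 is fully open, values between are in proportion. In form: [{"offset": [x, y, z], "twist": [ax, ay, az], "fingers": fingers}, ...]. A call has 1 to 20 rows; each row is the pose to reach, as a shift and turn from the pose commanded when the call began, along the tool's axes at that moment, turning the shorter way round; what a row does not reach only later rows make up. A row lasts 1/8 s, in which the tool goes at most 62.5 mm and 10.7 degrees, less where a joint would pass 70% of its speed; a pose out of reach is approached as far as the arm can. A call with a number of a shift or a turn outside -1 to 1 is refused whole. A call with a gripper value outside its range is refused whole. The fingers move at their own pace and stop on an object; "newtons" is the grip in N (left out, the last holds). Time passes only in rows, so rows that repeat a pose let the fingers close. It gives the time, the measured TCP pose, the force, the opening and the grip force at its end, in the units of the state.
- observe(): the state, without advancing time (a new reading comes with each control period).
- get_image(name): name is "scene" or "top"; returns the picture (480x640x3 uint8, red, green, blue); there is no depth.
- calibration(name): a dict with "fov_y" (degrees; the focal length in pixels is half the picture's height over the tangent of half this angle, whatever the lens; pixels are square), "cx", "cy" (the principal point, pixels), "k1" (the pictures are not rectified: a ray, as slopes to the right and down, at radius r is drawn at 1 + k1 r^2 times it, then the intrinsics apply), "position" and "attitude" of the camera in the world. Camera axes: x right, y down, z forward; pixel columns grow to the right and rows downward; lengths in m; the calibration is good to about 2 mm. A picture is of the moment at which its call begins. calibration takes no time and is no camera call.
- sign_off(): hands the job in; it is judged then, once.
Trained networks look in the newest picture that a camera, given by its name, has taken for a name from the list of things; names that differ only in an ending like _2 or _b are one class to them, and where a whole thing is asked for, a point or a joint stands for the part that bears it (a point fixed in the world has none). Each returns a list of dicts, best first, with "conf" (0 to 1); they miss things now and then, are a little off and sometimes report something else, mostly with a low value. They report only what shows in the picture. A call takes as long as a camera call.
- look_for(thing, camera): "box" ([left, top, width, height] as shares, 0 to 1, of the picture: columns of its width, rows of its height, round what is visible of it).
- regions_of(thing, camera): "region" (480x640 bool, what is visible of it) and "box" ([left, top, width, height] as shares, 0 to 1, of the picture: columns of its width, rows of its height, round what is visible of it).
- landmark_of(thing, camera): "at" ([row, column] as shares, 0 to 1, of the picture: columns of its width, rows of its height: a listed point, or the origin of a listed thing).
The state is a dict: "clock": time; "joints": joint angles; "dq": joint speeds; "joint_efforts": joint torques, N m; "position": TCP position; "ee_rot": TCP orientation; "force": force on the tool from outside, world axes, zero at the start; "ft_torque": the same for the moment, N m; "width": opening from 0.0 (shut) to 1.0 (fully open); "gripper_force": force on a finger pad.
Only numpy, scipy, OpenCV 4.12 (cv2) and the standard library are available. Lean on these libraries where they do the work, as an engineer would, in place of code of your own. Each camera call takes 0.05 s, during which the arm holds its last target. There are 200 camera calls.

## Working session

There is one attempt and no reset: what is moved stays moved. The work goes in short steps, Python scripts to look and compute and a tool call to move; the robot and the scene stay as the last step left them, time stands still between calls to the robot, and variables do not carry over. Pictures are saved under pics/ and viewed, at most 14 in all, crops included, and the job is handed in when it is done.

Besides the shell and the picture viewer there is one more tool, called after ">>>" by a JSON object that holds its "op" and its "data". jog_arm: Moves the arm, as the interface text tells. Scaled input: -1 to 1 covers 0.15 m each way for a shift and 2 pi rad each way for a turn. Its arguments: {"type":"object","properties":{"plan":{"type":"array","items":{"type":"object","properties":{"offset":{"type":"array","items":{"type":"number","minimum":-1,"maximum":1}},"twist":{"type":"array","items":{"type":"number","minimum":-1,"maximum":1}},"fingers":{"type":"number"}}}},"newtons":{"type":"number"}},"required":["plan"]}

```bash
mkdir -p pics; ls; python3 - <<'E'
from cell import *
import cv2
print(observe())
for n in("scene","top"):
    print(n,calibration(n)); cv2.imwrite(f"pics/{n}0.png",get_image(n)[:,:,::-1])
E
```

```text
pics
{'clock': 0.0, 'joints': array([ 1.00238737,  0.43524601,  0.02494838,  1.57408897, -0.01157458,
        1.13403133, -0.07511523]), 'dq': array([ 0.00047541, -0.00118335,  0.00059465,  0.00031429, -0.00099462,
        0.00177418,  0.00077298]), 'joint_efforts': array([ 2.22866795e-03, -6.67850661e+01,  9.86229032e-01, -3.14456749e+01,
       -6.03109784e-02,  4.27718216e-02,  2.29031002e-04]), 'position': array([ 0.28043121, -0.55796295,  0.22173356]), 'ee_rot': array([-3.05528983e+00, -7.24659043e-01,  8.32338265e-04]), 'force': array([ 0.75630918, -0.16016094, -0.04085659]), 'ft_torque': array([-0.00813148,  0.0282778 ,  0.02980227]), 'gripper_force': 0.0, 'width': 0.9997030382787648}
scene {'fov_y': 51.33887835666147, 'cx': 319.31083217753627, 'cy': 238.757581698456, 'k1': -0.08834327915960918, 'position': array([1.50260852, 0.4737122 , 0.95370443]), 'attitude': array([-1.29485169, -2.10957972,  1.0260851 ])}
top {'fov_y': 51.985268370014204, 'cx': 307.6381148969762, 'cy': 234.04922412550633, 'k1': -0.03184880461058859, 'position': array([0.45107745, 0.01517763, 1.46692733]), 'attitude': array([-2.15953672,  2.20847466, -0.12608353])}
```

View pics/top0.png

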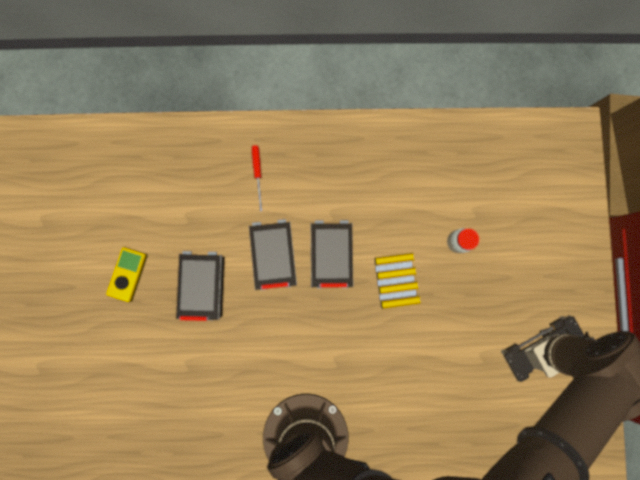

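View pics/scene0.png

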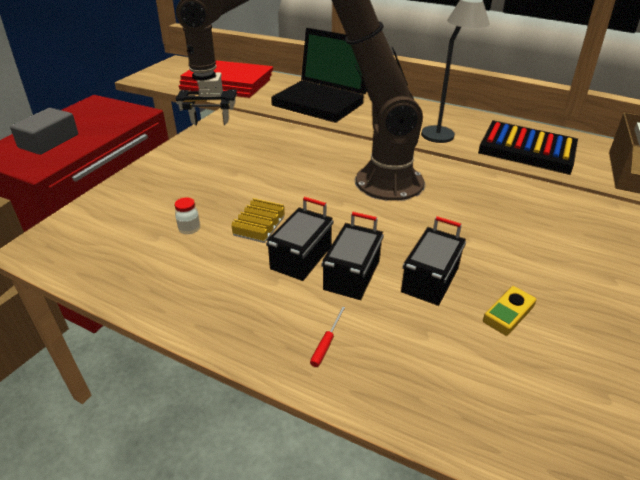

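```bash
cat > h.py <<'E'
from cell import *
import numpy as np, cv2
from scipy.spatial.transform import Rotation as R
from scipy.optimize import least_squares
def cam(n):
    c=calibration(n); f=240/np.tan(np.radians(c["fov_y"]/2)); return c,f,R.from_rotvec(c["attitude"])
def proj(n,P):
    c,f,A=cam(n); q=A.inv().apply(np.atleast_2d(P)-c["position"]); s=q[:,:2]/q[:,2:]
    s=s*(1+c["k1"]*(s**2).sum(1,keepdims=True)); return s*f+[c["cx"],c["cy"]]
def ray(n,u):
    c,f,A=cam(n); d=(np.asarray(u,float)-[c["cx"],c["cy"]])/f; s=d.copy()
    for _ in range(20): s=d/(1+c["k1"]*(s@s))
    return c["position"],A.apply([*s,1])
def onz(n,u,z):
    p,d=ray(n,u); return p+d*(z-p[2])/d[2]
def tri(u,v):
    a,d=ray("top",u); b,e=ray("scene",v); d/=np.linalg.norm(d);e/=np.linalg.norm(e)
    M=np.array([d,-e]).T; t=np.linalg.lstsq(M,b-a,rcond=None)[0]
    return (a+d*t[0]+b+e*t[1])/2, np.linalg.norm(a+d*t[0]-b-e*t[1])
def px(at): return np.array([at[1]*640,at[0]*480])
def locate(thing,z,conf=.3):
    for n in("top","scene"):
        get_image(n)
        for l in landmark_of(thing,n):
            if l["conf"]>conf: print(thing,n,round(l["conf"],2),px(l["at"]).round(1),onz(n,px(l["at"]),z).round(4))
E
python3 - <<'E'
from h import *
np.set_printoptions(suppress=True)
locate("lid_1_handle",.1485); locate("case_1",0); locate("slot_1",.01); locate("rack",0)
for t in("lid_1_handle","rack","case_1","lid_1"):
  for l in regions_of(t,"top"):
    if l["conf"]>.3:
        c=max(cv2.findContours(l["region"].astype(np.uint8),0,1)[0],key=len); print(t,round(l["conf"],2),cv2.minAreaRect(c),l["region"].sum())
for t in("meter","driver","pot"): locate(t,0)
E
```

```text
lid_1_handle top 0.64 [330.6 284.1] [ 0.4385 -0.0738  0.1485]
lid_1_handle scene 0.76 [314.4 200.5] [ 0.4336 -0.0846  0.1485]
lid_1_handle scene 0.56 [365.1 215. ] [0.4339 0.0746 0.1485]
case_1 top 0.91 [276.5 256.4] [0.5229 0.0753 0.    ]
case_1 top 0.9 [331.3 253.9] [ 0.5267 -0.0884  0.    ]
case_1 top 0.59 [201.2 288.9] [0.4317 0.2993 0.    ]
case_1 scene 0.75 [305.  252.3] [ 0.4962 -0.0847 -0.    ]
case_1 scene 0.67 [352.9 277.3] [0.5325 0.0879 0.    ]
slot_1 top 0.65 [397.7 292.3] [ 0.4082 -0.281   0.01  ]
slot_1 top 0.59 [395.6 282.1] [ 0.4384 -0.2759  0.01  ]
slot_1 top 0.58 [392.1 265.2] [ 0.4886 -0.2675  0.01  ]
slot_1 scene 0.88 [255.3 226.8] [ 0.4668 -0.2787  0.01  ]
slot_1 scene 0.71 [262.9 215.4] [ 0.4032 -0.2902  0.01  ]
rack top 0.63 [396.1 277.7] [ 0.4514 -0.2799  0.    ]
rack scene 0.92 [258.9 224. ] [ 0.438  -0.2845  0.    ]
lid_1_handle 0.97 ((331.5, 255.5), (63.0, 41.0), 90.0) 2565
rack 0.55 ((396.6796875, 280.30279541015625), (51.819740295410156, 39.65901184082031), 82.14668273925781) 1948
case_1 0.97 ((272.0792236328125, 254.79208374023438), (68.060546875, 42.58
[... 205 characters left out ...]
0.88 ((272.2131042480469, 255.84429931640625), (65.09519958496094, 41.91804885864258), 84.80557250976562) 2670
lid_1 0.7 ((331.5, 255.5), (63.0, 41.0), 90.0) 2559
meter top 0.69 [129.1 273.8] [0.4809 0.5126 0.    ]
meter top 0.36 [397.8 280.1] [ 0.4441 -0.2848  0.    ]
meter scene 0.87 [507.2 314.5] [0.4823 0.5096 0.    ]
driver top 0.58 [257.8 177.1] [0.7638 0.1276 0.    ]
driver scene 0.69 [330.4 338.7] [0.763  0.1293 0.    ]
driver scene 0.41 [256.9 226.4] [ 0.4518 -0.2832  0.    ]
pot top 0.72 [330.1 253.5] [ 0.5281 -0.0848  0.    ]
pot top 0.59 [396.1 294. ] [ 0.403 -0.278  0.   ]
pot top 0.58 [461.3 238.6] [ 0.564  -0.4829  0.    ]
pot scene 0.63 [189.2 227.8] [ 0.5565 -0.4735  0.    ]
```

```bash
python3 - <<'E'
from h import *
t=get_image("top")[205:335,165:425];s=get_image("scene")[190:310,230:490]
a=cv2.resize(t,(600,300),interpolation=2);b=cv2.resize(s,(600,290),interpolation=2)
cv2.imwrite("pics/crop1.png",np.vstack([a,b])[:,:,::-1])
for n in("top","scene"):
    im=get_image(n).astype(int);m=((im[...,0]>110)&(im[...,1]<70)&(im[...,2]<80)).astype(np.uint8)
    k,_,st,ce=cv2.connectedComponentsWithStats(m)
    for i in range(1,k):
        if 25<st[i,4]<400: print(n,st[i],ce[i].round(2),onz(n,ce[i],.1485).round(4))
im=get_image("top").astype(int);m=((abs(im-im.mean(2,keepdims=True)).max(2)<14)&(im.min(2)>75)&(im.max(2)<170)).astype(np.uint8)
cs,_=cv2.findContours(m[150:],0,1)
for c in cs:
    if cv2.contourArea(c)>500:
        r=cv2.minAreaRect(c+[0,150]); print(r, onz("top",r[0],.1085).round(4)); 
        q=np.array([onz("top",p,.1085)[:2] for p in cv2.boxPoints(r)]); print(q.round(4).tolist())
E
```

```text
top [252 146   9  32 208] [256.  161.1] [0.7766 0.1205 0.1485]
top [623 229  10 103 332] [627.36 280.94] [ 0.426  -0.8895  0.1485]
top [458 230  20  19 312] [467.57 238.93] [ 0.5513 -0.4497  0.1485]
top [261 282  27   6 102] [274.37 284.57] [0.4408 0.0762 0.1485]
top [320 283  27   4  99] [332.92 284.4 ] [ 0.4376 -0.0799  0.1485]
top [179 316  28   4 104] [192.72 317.44] [0.3592 0.2933 0.1485]
scene [181  70  12   7  55] [187.38  73.71] [-0.2428 -1.099   0.1485]
scene [180  79  18   4  44] [188.05  80.7 ] [-0.1719 -1.0375  0.1485]
scene [179  83  20   6  55] [188.44  85.8 ] [-0.1229 -0.9955  0.1485]
scene [222  84  31   6  77] [236.83  86.38] [-0.2084 -0.797   0.1485]
scene [237  91  14   4  37] [243.27  92.38] [-0.1629 -0.7326  0.1485]
scene [ 49 123 109  64 211] [101.24 155.35] [ 0.5132 -0.8609  0.1485]
scene [488 122  12  19 104] [493.77 130.97] [-0.2773  0.2912  0.1485]
scene [516 127  11  20 103] [520.9  136.73] [-0.2782  0.3898  0.1485]
scene [544 133  10  20 108] [548.5  142.97] [-0.2766  0.4877  0.1485]
scene [175 198  20  11 174] [184.18 203.13] [ 0.6154 -0.4151  0.1485]
sce
[... 239 characters left out ...]
8.29] [0.9092 0.1782 0.1485]
((631.5, 449.5), (59.0, 15.0), 90.0) [-0.0374 -0.8948  0.1085]
[[0.0431, -0.8785], [0.0411, -0.9218], [-0.1177, -0.9112], [-0.1154, -0.8682]]
((197.43931579589844, 285.017578125), (34.132713317871094, 51.07915496826172), 2.2906100749969482) [0.444  0.2885 0.1085]
[[0.3777, 0.338], [0.5167, 0.3323], [0.5109, 0.2387], [0.3719, 0.2452]]
((332.0, 253.5), (49.0, 34.0), 90.0) [ 0.5222 -0.0826  0.1085]
[[0.5913, -0.0372], [0.5893, -0.1318], [0.4536, -0.1276], [0.4558, -0.0339]]
((271.8366394042969, 253.86634826660156), (50.05037307739258, 34.12977600097656), 84.2894058227539) [0.5249 0.0836 0.1085]
[[0.5904, 0.1363], [0.5978, 0.0422], [0.4599, 0.0312], [0.4528, 0.1245]]
```

View pics/crop1.png

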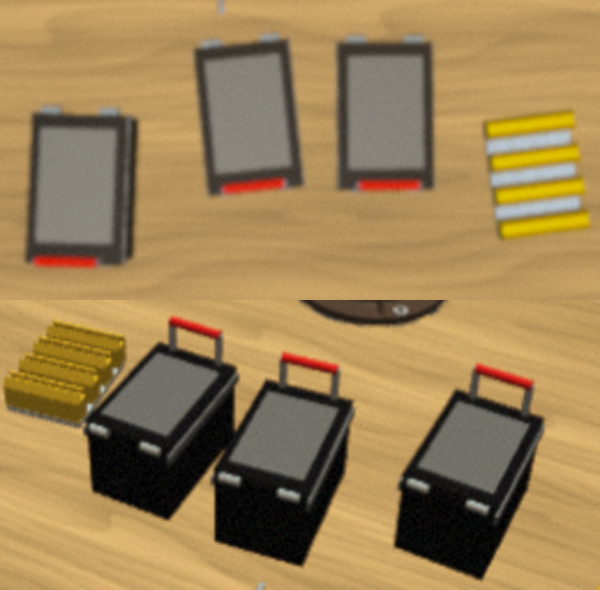

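>>> {"op": "jog_arm", "data": {"plan": [{"offset":[0.8,-0.8,-0.2],"twist":[0,0,0],"fingers":-0.1},{"offset":[0.8,-0.8,-0.2],"twist":[0,0,0],"fingers":-0.1},{"offset":[0.8,-0.8,-0.2],"twist":[0,0,0],"fingers":-0.1}], "newtons": 15}}

```text
clock: 2.33
position: [0.335, -0.3949, 0.2531]
ee_rot: [3.056, 0.727, 0.001]
force: [0.3, -0.7, -0.2]
width: 0.73
gripper_force: 0.0
```

>>> {"op": "jog_arm", "data": {"plan": [{"offset":[0.8,-0.8,0],"twist":[0,0,-0.088],"fingers":-0.1},{"offset":[0.8,-0.8,0],"twist":[0,0,-0.088],"fingers":-0.1},{"offset":[0.8,-0.8,0],"twist":[0,0,-0.088],"fingers":-0.1},{"offset":[0.8,-0.8,0],"twist":[0,0,-0.088],"fingers":-0.1}]}}

```text
clock: 2.82
position: [0.3886, -0.2328, 0.253]
ee_rot: [2.737, 1.543, 0.002]
force: [-0.6, -0.2, -0.9]
width: 0.45
gripper_force: 0.0
```

```bash
cat > p.py <<'E'
from h import *
def pose(x,y,z,yaw,tilt=0):
    "tool down, tool y at yaw (deg); tilt>0 leans the body back towards -tool y"
    y0=np.array([np.cos(np.radians(yaw)),np.sin(np.radians(yaw)),0]); z0=np.array([0,0,-1.]); x0=np.cross(y0,z0)
    Rt=R.from_matrix(np.array([x0,y0,z0]).T)*R.from_euler("x",tilt,degrees=True)
    return np.array([x,y,z]),Rt
def rel(wps):
    o=observe(); p=o["position"]; r=R.from_rotvec(o["ee_rot"])
    for w in wps:
        q,t=pose(*w); print(np.round(w,3),"off",(r.inv().apply(q-p)/.15).round(3).tolist(),"tw",((r.inv()*t).as_rotvec()/2/np.pi).round(4).tolist())
def lidp(h,psi,th,dz=0):
    "TCP pose with the grasp point on the handle at lid angle th; h: handle xy when shut"
    c=np.array([np.cos(np.radians(psi)),np.sin(np.radians(psi))]); a=np.arctan2(.046,.172)+th
    d=.172-.178*np.cos(a); return (*(np.array(h)+c*d),.1025+.178*np.sin(a)-.002+dz,psi)
H={"A":((.359,.291),-2.1),"B":((.440,.0747),5.2),"C":((.438,-.082),-1.)}
def stat():
    o=observe(); print("t",o["clock"],o["position"].round(4),"f",o["force"].round(1),"w",round(o["width"]*92,1),"g",round(o["gripper_force"],1),"j",o["joints"].round(2))
E
python3 - <<'E'
from p import *
stat(); rel([lidp(*H["C"],0,.08),lidp(*H["C"],0)])
E
```

```text
t 2.825 [ 0.3886 -0.2328  0.253 ] f [-0.6 -0.2 -0.9] w 41.4 g 0.0 j [ 0.63  0.14 -0.23  1.91  0.04  1.09 -0.16]
[ 0.438 -0.082  0.226 -1.   ] off [1.031, -0.239, 0.177] tw [0.0002, -0.0001, -0.0838]
[ 0.438 -0.082  0.146 -1.   ] off [1.03, -0.239, 0.711] tw [0.0002, -0.0001, -0.0838]
```

>>> {"op": "jog_arm", "data": {"plan": [{"offset":[1,-0.24,0.17],"twist":[0,0,-0.084],"fingers":-0.1},{"offset":[1,-0.24,0.17],"twist":[0,0,-0.084],"fingers":-0.1},{"offset":[1,-0.24,0.17],"twist":[0,0,-0.084],"fingers":-0.1},{"offset":[1,-0.24,0.17],"twist":[0,0,-0.084],"fingers":-0.1},{"offset":[1,-0.24,0.45],"twist":[0,0,-0.084],"fingers":-0.1},{"offset":[1,-0.24,0.71],"twist":[0,0,-0.084],"fingers":-0.1},{"offset":[1,-0.24,0.71],"twist":[0,0,-0.084],"fingers":-0.1},{"offset":[1,-0.24,0.71],"twist":[0,0,-0.084],"fingers":-1},{"offset":[1,-0.24,0.71],"twist":[0,0,-0.084],"fingers":-1},{"offset":[1,-0.24,0.71],"twist":[0,0,-0.084],"fingers":-1},{"offset":[1,-0.24,0.71],"twist":[0,0,-0.084],"fingers":-1}], "newtons": 15}}

```text
clock: 4.2
position: [0.4365, -0.0898, 0.1468]
ee_rot: [2.247, 2.193, 0.002]
force: [2.8, -0.9, -0.1]
width: 0.099
gripper_force: 13.6
```

```bash
cat > arc.py <<'E'
import sys
from p import *
stat(); o=observe(); p=o["position"]; r=R.from_rotvec(o["ee_rot"]); k=sys.argv[1]
h,psi=H[k]; a,b,n=float(sys.argv[2]),float(sys.argv[3]),int(sys.argv[4])
w0=np.array(lidp(h,psi,a)[:3])
for th in np.linspace(a,b,n+1)[1:]:
    print(round(th,2),(r.inv().apply(np.array(lidp(h,psi,th)[:3])-w0)/.15).round(2).tolist())
E
python3 arc.py C 0 .8 5; python3 arc.py C .8 1.9 7
```

```text
t 4.2 [ 0.4365 -0.0898  0.1468] f [ 2.8 -0.9 -0.1] w 9.1 g 13.6 j [ 0.42  0.27 -0.4   2.06  0.14  0.83 -0.09]
0.16 [0.0, 0.06, -0.18]
0.32 [0.0, 0.16, -0.34]
0.48 [0.0, 0.27, -0.49]
0.64 [0.0, 0.41, -0.62]
0.8 [0.0, 0.57, -0.73]
t 4.2 [ 0.4365 -0.0898  0.1468] f [ 2.8 -0.9 -0.1] w 9.1 g 13.6 j [ 0.42  0.27 -0.4   2.06  0.14  0.83 -0.09]
0.96 [0.0, 0.17, -0.08]
1.11 [0.0, 0.35, -0.13]
1.27 [0.0, 0.53, -0.15]
1.43 [0.01, 0.72, -0.14]
1.59 [0.01, 0.9, -0.1]
1.74 [0.01, 1.08, -0.04]
1.9 [0.01, 1.24, 0.05]
```

>>> {"op": "jog_arm", "data": {"plan": [{"offset":[0,0.025,-0.09],"twist":[0,0,0],"fingers":-1},{"offset":[0,0.06,-0.18],"twist":[0,0,0],"fingers":-1},{"offset":[0,0.11,-0.26],"twist":[0,0,0],"fingers":-1},{"offset":[0,0.16,-0.34],"twist":[0,0,0],"fingers":-1},{"offset":[0,0.21,-0.42],"twist":[0,0,0],"fingers":-1},{"offset":[0,0.27,-0.49],"twist":[0,0,0],"fingers":-1},{"offset":[0,0.34,-0.56],"twist":[0,0,0],"fingers":-1},{"offset":[0,0.41,-0.62],"twist":[0,0,0],"fingers":-1},{"offset":[0,0.49,-0.68],"twist":[0,0,0],"fingers":-1},{"offset":[0,0.57,-0.73],"twist":[0,0,0],"fingers":-1}], "newtons": 20}}

```text
clock: 5.45
position: [0.5216, -0.0917, 0.256]
ee_rot: [-2.248, -2.194, 0.0]
force: [0.7, -0.3, 0.1]
width: 0.004
gripper_force: 0.0
```

>>> {"op": "jog_arm", "data": {"plan": [{"offset":[0,0.08,-0.04],"twist":[0,0,0],"fingers":-1},{"offset":[0,0.17,-0.08],"twist":[0,0,0],"fingers":-1},{"offset":[0,0.26,-0.11],"twist":[0,0,0],"fingers":-1},{"offset":[0,0.35,-0.13],"twist":[0,0,0],"fingers":-1},{"offset":[0,0.44,-0.145],"twist":[0,0,0],"fingers":-1},{"offset":[0,0.53,-0.15],"twist":[0,0,0],"fingers":-1},{"offset":[0,0.62,-0.15],"twist":[0,0,0],"fingers":-1},{"offset":[0.01,0.72,-0.14],"twist":[0,0,0],"fingers":-1},{"offset":[0.01,0.81,-0.125],"twist":[0,0,0],"fingers":-1},{"offset":[0.01,0.9,-0.1],"twist":[0,0,0],"fingers":-1},{"offset":[0.01,0.99,-0.075],"twist":[0,0,0],"fingers":-1}]}}

```text
clock: 6.82
position: [0.6702, -0.0939, 0.2663]
ee_rot: [-2.248, -2.194, 0.0]
force: [-0.3, 0.4, 0.1]
width: 0.009
gripper_force: 0.0
```

```bash
python3 arc.py C 1.665 1.9 3
```

```text
t 6.825 [ 0.6702 -0.0939  0.2663] f [-0.3  0.4  0.1] w 0.9 g 0.0 j [ 0.28  0.52 -0.36  1.34  0.19  1.31 -0.11]
1.74 [0.0, 0.09, 0.04]
1.82 [0.0, 0.17, 0.08]
1.9 [0.0, 0.25, 0.13]
```

```bash
python3 - <<'E'
from h import *
t=get_image("top")[195:345,160:440];s=get_image("scene")[150:310,230:490]
cv2.imwrite("pics/c2.png",np.vstack([cv2.resize(t,(560,300),interpolation=2),cv2.resize(s,(560,300),interpolation=2)])[:,:,::-1])
E
```

```text
(no output)
```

View pics/c2.png

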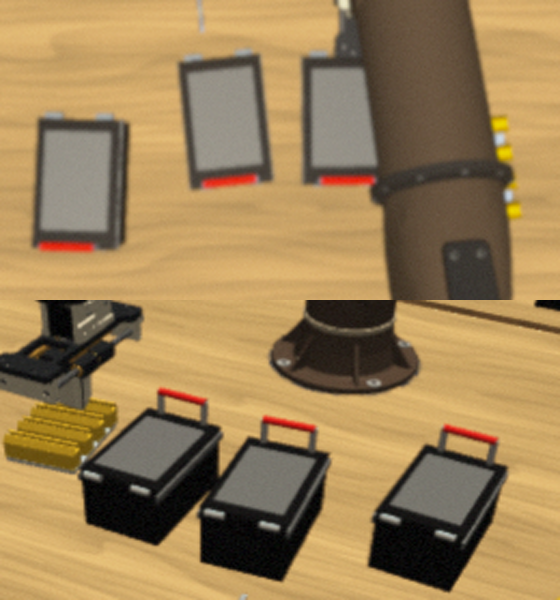

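```bash
python3 - <<'E'
from h import *
for a,b in (((192.72,317.44),(447.65,221.41)),((274.37,284.57),(363.78,215.99)),((332.92,284.4),(314.02,201.32))): print(tri(a,b))
print(proj("scene",[.6702,-.0939,.2663]),proj("top",[.6702,-.0939,.2663]))
E
```

```text
(array([0.35987375, 0.29119032, 0.15032811]), np.float64(0.0036029340049892763))
(array([0.44128068, 0.07495453, 0.1498979 ]), np.float64(0.002533361168052901))
(array([ 0.43830817, -0.08138548,  0.14930222]), np.float64(0.0034569667245716793))
[[265.90549201 207.48505864]] [[339.36980839 190.23433114]]
```

>>> {"op": "jog_arm", "data": {"plan": [{"offset":[0,-0.8,0.1],"twist":[0,0,0],"fingers":-0.1},{"offset":[0,-0.8,0.1],"twist":[0,0,0],"fingers":-0.1},{"offset":[0,-1,0.3],"twist":[0,0,0],"fingers":-0.1},{"offset":[0,-1,0.3],"twist":[0,0,0],"fingers":-0.1}]}}

```text
clock: 7.42
position: [0.5156, -0.0906, 0.2204]
ee_rot: [-2.247, -2.192, 0.006]
force: [0.4, 0.0, -0.0]
width: 0.388
gripper_force: 0.0
```

```bash
python3 - <<'E'
from p import *
stat(); rel([lidp(*H["C"],0,.05),lidp(*H["C"],0)])
E
```

```text
t 7.425 [ 0.5156 -0.0906  0.2204] f [ 0.4  0.  -0. ] w 35.7 g 0.0 j [ 0.39  0.31 -0.41  1.79  0.14  1.07 -0.09]
[ 0.438 -0.082  0.196 -1.   ] off [0.044, -0.517, 0.162] tw [-0.0007, 0.0001, -0.0012]
[ 0.438 -0.082  0.146 -1.   ] off [0.045, -0.516, 0.495] tw [-0.0007, 0.0001, -0.0012]
```

>>> {"op": "jog_arm", "data": {"plan": [{"offset":[0.045,-0.51,0.0],"twist":[0,0,0],"fingers":-0.1},{"offset":[0.045,-0.51,0.16],"twist":[0,0,0],"fingers":-0.1},{"offset":[0.045,-0.51,0.35],"twist":[0,0,0],"fingers":-0.1},{"offset":[0.045,-0.51,0.5],"twist":[0,0,0],"fingers":-0.1},{"offset":[0.045,-0.51,0.5],"twist":[0,0,0],"fingers":-1},{"offset":[0.045,-0.51,0.5],"twist":[0,0,0],"fingers":-1},{"offset":[0.045,-0.51,0.5],"twist":[0,0,0],"fingers":-1},{"offset":[0.045,-0.51,0.5],"twist":[0,0,0],"fingers":-1},{"offset":[0.045,-0.51,0.5],"twist":[0,0,0],"fingers":-1},{"offset":[0.045,-0.51,0.5],"twist":[0,0,0],"fingers":-1}], "newtons": 40}}

```text
clock: 8.68
position: [0.4373, -0.0814, 0.1469]
ee_rot: [-2.244, -2.189, 0.013]
force: [-21.9, 2.3, 19.9]
width: 0.072
gripper_force: 38.0
```

>>> {"op": "jog_arm", "data": {"plan": [{"offset":[0,0.005,-0.03],"twist":[0,0,0],"fingers":-1},{"offset":[0,0.015,-0.06],"twist":[0,0,0],"fingers":-1},{"offset":[0,0.025,-0.09],"twist":[0,0,0],"fingers":-1},{"offset":[0,0.025,-0.09],"twist":[0,0,0],"fingers":-1}]}}

```text
clock: 9.18
position: [0.4478, -0.0817, 0.1609]
ee_rot: [2.248, 2.193, 0.002]
force: [0.1, -0.2, 1.0]
width: 0.002
gripper_force: 0.0
```

```bash
python3 - <<'E'
from p import *
stat()
E
```

```text
t 9.175 [ 0.4478 -0.0817  0.1609] f [ 0.1 -0.2  1. ] w 0.2 g 0.0 j [ 0.41  0.26 -0.42  2.02  0.14  0.88 -0.11]
```

```bash
python3 - <<'E'
from p import *
s=get_image("scene")[140:260,220:380]
cv2.imwrite("pics/c3.png",cv2.resize(s,(800,600),interpolation=2)[:,:,::-1])
p=observe()["position"]
print((proj("scene",[p,p-[0,0,.017]])-[220,140])*5)
print((proj("scene",[.438,-.082,.1485])-[220,140])*5)
E
```

```text
[[465.21424774 298.12573283]
 [465.43042244 322.7397471 ]]
[[472.39495335 307.42028182]]
```

View pics/c3.png

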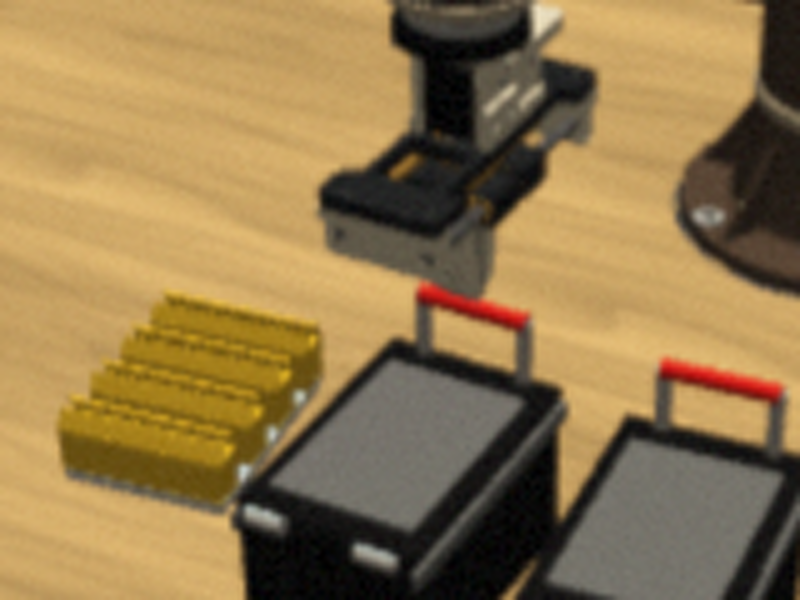

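```bash
python3 - <<'E'
from p import *
p=np.array([.2804,-.558,.2217]);y=np.array([.449,-.893,0])
for s in(1,-1):
  for dz in(-.017,.006): print(s,dz,proj("scene",p+s*y*.046+[0,0,dz]),proj("scene",p+s*y*.065+[0,0,dz]))
im=cv2.imread("pics/scene0.png")[80:140,160:250]
p=observe()["position"]
cv2.imwrite("pics/c4.png",cv2.resize(im,(720,480),interpolation=2))
E
```

```text
1 -0.017 [[198.23248629 129.77322239]] [[192.73343889 129.81729916]]
1 0.006 [[197.28080855 123.56858666]] [[191.73961896 123.6169255 ]]
-1 -0.017 [[224.97362837 129.59469647]] [[230.51733415 129.56503249]]
-1 0.006 [[224.22889376 123.3720505 ]] [[229.81586976 123.33920981]]
```

View pics/c4.png

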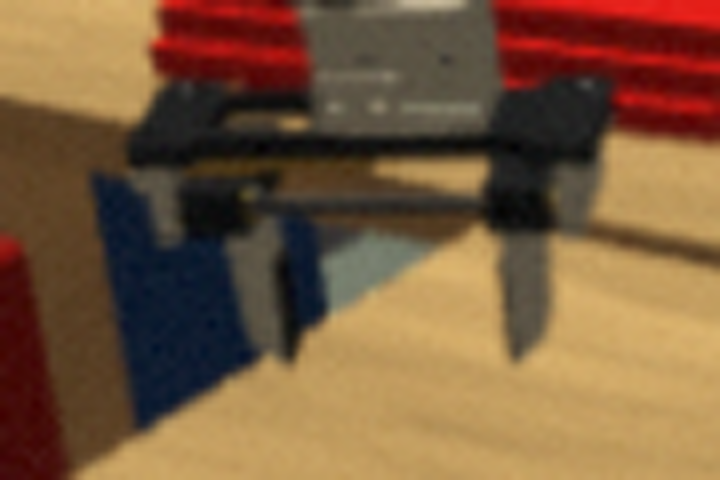

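>>> {"op": "jog_arm", "data": {"plan": [{"offset":[0,-0.08,-0.2],"twist":[0,0,0],"fingers":-0.1},{"offset":[0,-0.08,-0.2],"twist":[0,0,0],"fingers":-0.1},{"offset":[0,-0.08,-0.2],"twist":[0,0,0],"fingers":-0.1},{"offset":[0,-0.08,-0.2],"twist":[0,0,0],"fingers":-0.1},{"offset":[0,-0.08,0.0],"twist":[0,0,0],"fingers":-0.1},{"offset":[0,-0.08,0.1],"twist":[0,0,0],"fingers":-0.1},{"offset":[0,-0.08,0.17],"twist":[0,0,0],"fingers":-0.1},{"offset":[0,-0.08,0.225],"twist":[0,0,0],"fingers":-0.1},{"offset":[0,-0.08,0.225],"twist":[0,0,0],"fingers":-0.1}], "newtons": 20}}

```text
clock: 10.35
position: [0.4347, -0.0813, 0.1262]
ee_rot: [-2.248, -2.194, 0.001]
force: [0.1, -0.0, -0.1]
width: 0.454
gripper_force: 0.0
```

>>> {"op": "jog_arm", "data": {"plan": [{"offset":[0,0,0],"twist":[0,0,0],"fingers":-1},{"offset":[0,0,0],"twist":[0,0,0],"fingers":-1},{"offset":[0,0,0],"twist":[0,0,0],"fingers":-1},{"offset":[0,0,0],"twist":[0,0,0],"fingers":-1},{"offset":[0,0,0],"twist":[0,0,0],"fingers":-1}]}}

```text
clock: 10.98
position: [0.4368, -0.0815, 0.1272]
ee_rot: [2.246, 2.192, 0.004]
force: [5.2, -0.9, -1.2]
width: 0.123
gripper_force: 20.0
```

```bash
python3 - <<'E'
from p import *
stat()
E
```

```text
t 10.975 [ 0.4368 -0.0815  0.1272] f [ 5.2 -0.9 -1.2] w 11.3 g 20.0 j [ 0.41  0.29 -0.41  2.09  0.17  0.78 -0.13]
```

>>> {"op": "jog_arm", "data": {"plan": [{"offset":[0,0.025,-0.09],"twist":[0,0,0],"fingers":-1},{"offset":[0,0.06,-0.18],"twist":[0,0,0],"fingers":-1},{"offset":[0,0.11,-0.26],"twist":[0,0,0],"fingers":-1},{"offset":[0,0.16,-0.34],"twist":[0,0,0],"fingers":-1},{"offset":[0,0.21,-0.42],"twist":[0,0,0],"fingers":-1},{"offset":[0,0.27,-0.49],"twist":[0,0,0],"fingers":-1},{"offset":[0,0.34,-0.56],"twist":[0,0,0],"fingers":-1},{"offset":[0,0.41,-0.62],"twist":[0,0,0],"fingers":-1},{"offset":[0,0.49,-0.68],"twist":[0,0,0],"fingers":-1},{"offset":[0,0.57,-0.73],"twist":[0,0,0],"fingers":-1}], "newtons": 20}}

```text
clock: 12.22
position: [0.5195, -0.0831, 0.237]
ee_rot: [-2.247, -2.193, 0.003]
force: [-4.3, 2.6, 2.0]
width: 0.127
gripper_force: 20.0
```

>>> {"op": "jog_arm", "data": {"plan": [{"offset":[0,0.08,-0.04],"twist":[0,0,0],"fingers":-1},{"offset":[0,0.17,-0.08],"twist":[0,0,0],"fingers":-1},{"offset":[0,0.26,-0.11],"twist":[0,0,0],"fingers":-1},{"offset":[0,0.35,-0.13],"twist":[0,0,0],"fingers":-1},{"offset":[0,0.44,-0.145],"twist":[0,0,0],"fingers":-1},{"offset":[0,0.53,-0.15],"twist":[0,0,0],"fingers":-1},{"offset":[0,0.62,-0.15],"twist":[0,0,0],"fingers":-1},{"offset":[0.01,0.72,-0.14],"twist":[0,0,0],"fingers":-1},{"offset":[0.01,0.81,-0.125],"twist":[0,0,0],"fingers":-1},{"offset":[0.01,0.9,-0.1],"twist":[0,0,0],"fingers":-1},{"offset":[0.01,0.99,-0.075],"twist":[0,0,0],"fingers":-1}]}}

```text
clock: 13.6
position: [0.6694, -0.0858, 0.2465]
ee_rot: [-2.248, -2.194, 0.001]
force: [-2.9, 0.6, 2.5]
width: 0.122
gripper_force: 20.0
```

>>> {"op": "jog_arm", "data": {"plan": [{"offset":[0,0.09,0.04],"twist":[0,0,0],"fingers":-1},{"offset":[0,0.17,0.08],"twist":[0,0,0],"fingers":-1},{"offset":[0,0.23,0.115],"twist":[0,0,0],"fingers":-1},{"offset":[0,0.23,0.115],"twist":[0,0,0],"fingers":-1}]}}

```text
clock: 14.1
position: [0.7039, -0.0864, 0.229]
ee_rot: [-2.248, -2.194, -0.0]
force: [1.1, 1.4, -2.0]
width: 0.124
gripper_force: 20.0
```

```bash
python3 - <<'E'
from p import *
stat()
p=observe()["position"]; hx=.438+.172*np.cos(np.radians(1)); a=np.arctan2(p[2]+.0215-.1025,-(p[0]-hx)); print(a-np.arctan2(.046,.172), np.hypot(p[2]+.0215-.1025,(p[0]-hx)))
E
```

```text
t 14.1 [ 0.7039 -0.0864  0.229 ] f [ 1.1  1.4 -2. ] w 11.4 g 20.0 j [ 0.26  0.6  -0.36  1.3   0.21  1.28 -0.14]
1.8750089969951846 0.1753493545196816
```

>>> {"op": "jog_arm", "data": {"plan": [{"offset":[0,0,0],"twist":[0,0,0],"fingers":-0.43},{"offset":[0,0,0],"twist":[0,0,0],"fingers":-0.43},{"offset":[0,0,-0.2],"twist":[0,0,0],"fingers":-0.43},{"offset":[0,0,-0.6],"twist":[0,0,0],"fingers":-0.43},{"offset":[0,0,-0.6],"twist":[0,0,0],"fingers":-0.43},{"offset":[0.5,-0.9,-0.6],"twist":[0,0,-0.017],"fingers":-0.1},{"offset":[0.5,-0.9,-0.6],"twist":[0,0,-0.017],"fingers":-0.1},{"offset":[0.5,-0.9,-0.6],"twist":[0,0,-0.017],"fingers":-0.1}]}}

```text
clock: 15.1
position: [0.5673, -0.0062, 0.3203]
ee_rot: [2.125, 2.313, -0.0]
force: [-0.2, -0.7, 0.1]
width: 0.445
gripper_force: 0.0
```

```bash
sed -i 's/np.sin(a)-.002+dz/np.sin(a)-.0215+dz/' p.py; python3 - <<'E'
from p import *
stat(); rel([lidp(*H["B"],0,.05),lidp(*H["B"],0)])
im=get_image("top"); cv2.imwrite("pics/t5.png",cv2.resize(im[195:345,160:440],(800,430),interpolation=2)[:,:,::-1])
E
```

```text
t 15.1 [ 0.5673 -0.0062  0.3203] f [-0.2 -0.7  0.1] w 40.9 g 0.0 j [ 0.25  0.32 -0.45  1.53  0.14  1.32 -0.13]
[0.44  0.075 0.177 5.2  ] off [0.61, -0.799, 0.955] tw [0.0, 0.0, -0.001]
[0.44  0.075 0.127 5.2  ] off [0.61, -0.799, 1.288] tw [0.0, 0.0, -0.001]
```

View pics/t5.png

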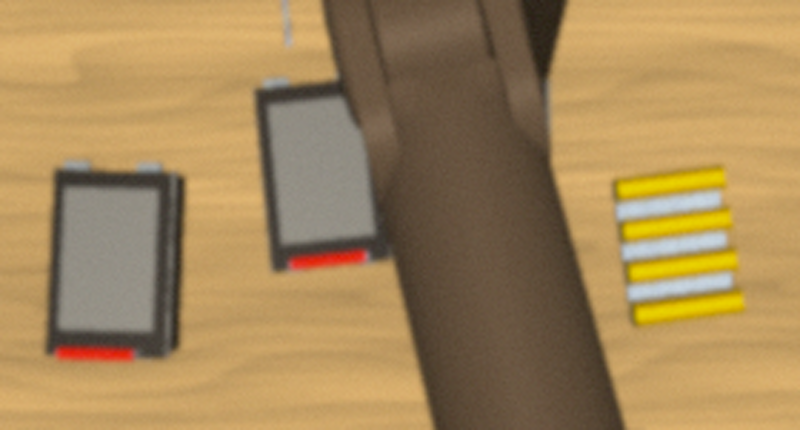

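>>> {"op": "jog_arm", "data": {"plan": [{"offset":[0.3,-0.4,0.2],"twist":[0,0,0],"fingers":-0.1},{"offset":[0.61,-0.8,0.5],"twist":[0,0,0],"fingers":-0.1},{"offset":[0.61,-0.8,0.8],"twist":[0,0,0],"fingers":-0.1},{"offset":[0.61,-0.8,1],"twist":[0,0,0],"fingers":-0.1},{"offset":[0.61,-0.8,1],"twist":[0,0,0],"fingers":-0.1}]}}

```text
clock: 15.78
position: [0.4406, 0.0725, 0.1681]
ee_rot: [-2.125, -2.31, 0.007]
force: [0.3, 0.4, -0.0]
width: 0.452
gripper_force: 0.0
```

```bash
python3 - <<'E'
from p import *
stat(); rel([lidp(*H["B"],0)])
E
python3 arc.py B 0 .88 11;python3 arc.py B .88 1.6 9;python3 arc.py B 1.6 1.88 4
```

```text
t 15.775 [0.4406 0.0725 0.1681] f [ 0.3  0.4 -0. ] w 41.6 g 0.0 j [ 0.15  0.26 -0.52  2.02  0.16  0.9  -0.37]
[0.44  0.075 0.127 5.2  ] off [0.015, -0.001, 0.274] tw [-0.0008, 0.0001, -0.0012]
t 15.775 [0.4406 0.0725 0.1681] f [ 0.3  0.4 -0. ] w 41.6 g 0.0 j [ 0.15  0.26 -0.52  2.02  0.16  0.9  -0.37]
0.08 [0.0, 0.03, -0.09]
0.16 [0.0, 0.06, -0.18]
0.24 [0.0, 0.1, -0.26]
0.32 [0.0, 0.15, -0.35]
0.4 [0.0, 0.21, -0.42]
0.48 [0.0, 0.27, -0.5]
0.56 [0.0, 0.34, -0.56]
0.64 [0.0, 0.41, -0.63]
0.72 [0.0, 0.48, -0.68]
0.8 [0.0, 0.56, -0.73]
0.88 [0.0, 0.65, -0.78]
t 15.775 [0.4406 0.0725 0.1681] f [ 0.3  0.4 -0. ] w 41.6 g 0.0 j [ 0.15  0.26 -0.52  2.02  0.16  0.9  -0.37]
0.96 [0.0, 0.09, -0.04]
1.04 [0.0, 0.18, -0.07]
1.12 [0.0, 0.27, -0.09]
1.2 [0.0, 0.36, -0.1]
1.28 [0.0, 0.46, -0.11]
1.36 [0.0, 0.55, -0.11]
1.44 [0.0, 0.65, -0.1]
1.52 [0.01, 0.74, -0.09]
1.6 [0.01, 0.83, -0.06]
t 15.775 [0.4406 0.0725 0.1681] f [ 0.3  0.4 -0. ] w 41.6 g 0.0 j [ 0.15  0.26 -0.52  2.02  0.16  0.9  -0.37]
1.67 [0.0, 0.08, 0.03]
1.74 [0.0, 0.16, 0.06]
1.81 [0.0, 0.23, 0.09]
1.88 [0.0, 0.3, 0.14]
```

>>> {"op": "jog_arm", "data": {"plan": [{"offset":[0.015,0,0.14],"twist":[0,0,0],"fingers":-0.1},{"offset":[0.015,0,0.28],"twist":[0,0,0],"fingers":-0.1},{"offset":[0.015,0,0.28],"twist":[0,0,0],"fingers":-0.1},{"offset":[0.015,0,0.28],"twist":[0,0,0],"fingers":-1},{"offset":[0.015,0,0.28],"twist":[0,0,0],"fingers":-1},{"offset":[0.015,0,0.28],"twist":[0,0,0],"fingers":-1},{"offset":[0.015,0,0.28],"twist":[0,0,0],"fingers":-1},{"offset":[0.015,0,0.28],"twist":[0,0,0],"fingers":-1}], "newtons": 20}}

```text
clock: 16.77
position: [0.4391, 0.0748, 0.1279]
ee_rot: [-2.125, -2.309, 0.009]
force: [-13.7, 0.0, 11.6]
width: 0.121
gripper_force: 20.0
```

>>> {"op": "jog_arm", "data": {"plan": [{"offset":[0,0.03,-0.09],"twist":[0,0,0],"fingers":-1},{"offset":[0,0.06,-0.18],"twist":[0,0,0],"fingers":-1},{"offset":[0,0.1,-0.26],"twist":[0,0,0],"fingers":-1},{"offset":[0,0.15,-0.35],"twist":[0,0,0],"fingers":-1},{"offset":[0,0.21,-0.42],"twist":[0,0,0],"fingers":-1},{"offset":[0,0.27,-0.5],"twist":[0,0,0],"fingers":-1},{"offset":[0,0.34,-0.56],"twist":[0,0,0],"fingers":-1},{"offset":[0,0.41,-0.63],"twist":[0,0,0],"fingers":-1},{"offset":[0,0.48,-0.68],"twist":[0,0,0],"fingers":-1},{"offset":[0,0.56,-0.73],"twist":[0,0,0],"fingers":-1},{"offset":[0,0.65,-0.78],"twist":[0,0,0],"fingers":-1}]}}

```text
clock: 18.15
position: [0.5389, 0.0835, 0.246]
ee_rot: [-2.127, -2.311, 0.003]
force: [-4.1, -0.3, 3.7]
width: 0.124
gripper_force: 20.0
```

>>> {"op": "jog_arm", "data": {"plan": [{"offset":[0,0.09,-0.04],"twist":[0,0,0],"fingers":-1},{"offset":[0,0.18,-0.07],"twist":[0,0,0],"fingers":-1},{"offset":[0,0.27,-0.09],"twist":[0,0,0],"fingers":-1},{"offset":[0,0.36,-0.1],"twist":[0,0,0],"fingers":-1},{"offset":[0,0.46,-0.11],"twist":[0,0,0],"fingers":-1},{"offset":[0,0.55,-0.11],"twist":[0,0,0],"fingers":-1},{"offset":[0,0.65,-0.1],"twist":[0,0,0],"fingers":-1},{"offset":[0.01,0.74,-0.09],"twist":[0,0,0],"fingers":-1},{"offset":[0.01,0.83,-0.06],"twist":[0,0,0],"fingers":-1}]}}

```text
clock: 19.27
position: [0.6651, 0.0942, 0.2537]
ee_rot: [2.128, 2.309, -0.001]
force: [-3.2, -3.7, 1.7]
width: 0.124
gripper_force: 20.0
```

>>> {"op": "jog_arm", "data": {"plan": [{"offset":[0,0.08,0.03],"twist":[0,0,0],"fingers":-1},{"offset":[0,0.16,0.06],"twist":[0,0,0],"fingers":-1},{"offset":[0,0.23,0.09],"twist":[0,0,0],"fingers":-1},{"offset":[0,0.3,0.14],"twist":[0,0,0],"fingers":-1},{"offset":[0,0.3,0.14],"twist":[0,0,0],"fingers":-1}]}}

```text
clock: 19.9
position: [0.7099, 0.0983, 0.2321]
ee_rot: [2.128, 2.31, 0.0]
force: [1.5, -4.9, -2.3]
width: 0.122
gripper_force: 20.0
```

>>> {"op": "jog_arm", "data": {"plan": [{"offset":[0,0,0],"twist":[0,0,0],"fingers":-0.43},{"offset":[0,0,0],"twist":[0,0,0],"fingers":-0.43},{"offset":[0,0,-0.2],"twist":[0,0,0],"fingers":-0.43},{"offset":[0,0,-0.6],"twist":[0,0,0],"fingers":-0.43},{"offset":[0,0,-0.6],"twist":[0,0,0],"fingers":-0.43},{"offset":[0.6,-1,-0.6],"twist":[0,0,0.02],"fingers":-0.1},{"offset":[0.6,-1,-0.6],"twist":[0,0,0.02],"fingers":-0.1},{"offset":[0.6,-1,-0.6],"twist":[0,0,0.02],"fingers":-0.1},{"offset":[0.6,-1,-0.6],"twist":[0,0,0.02],"fingers":-0.1}]}}

```text
clock: 21.02
position: [0.5481, 0.1797, 0.3241]
ee_rot: [-2.261, -2.18, -0.002]
force: [-0.4, -0.3, -0.6]
width: 0.448
gripper_force: 0.0
```

```bash
python3 - <<'E'
from p import *
stat(); rel([lidp(*H["A"],0,.05),lidp(*H["A"],0)])
E
```

```text
t 21.025 [0.5481 0.1797 0.3241] f [-0.4 -0.3 -0.6] w 41.2 g 0.0 j [-0.06  0.34 -0.49  1.5   0.16  1.34 -0.59]
[ 0.359  0.291  0.177 -2.1  ] off [0.694, -1.287, 0.981] tw [0.0001, -0.0002, 0.0]
[ 0.359  0.291  0.127 -2.1  ] off [0.694, -1.287, 1.314] tw [0.0001, -0.0002, 0.0]
```

>>> {"op": "jog_arm", "data": {"plan": [{"offset":[0.69,-1,0.1],"twist":[0,0,0],"fingers":-0.1},{"offset":[0.69,-1,0.1],"twist":[0,0,0],"fingers":-0.1},{"offset":[0.69,-1,0.5],"twist":[0,0,0],"fingers":-0.1},{"offset":[0.69,-1,0.5],"twist":[0,0,0],"fingers":-0.1}]}}

```text
clock: 21.52
position: [0.4039, 0.287, 0.2462]
ee_rot: [-2.265, -2.176, 0.003]
force: [0.7, -1.1, 0.5]
width: 0.449
gripper_force: 0.0
```

>>> {"op": "jog_arm", "data": {"plan": [{"offset":[0,-0.29,0.2],"twist":[0,0,0],"fingers":-0.1},{"offset":[0,-0.29,0.45],"twist":[0,0,0],"fingers":-0.1},{"offset":[0,-0.29,0.45],"twist":[0,0,0],"fingers":-0.1},{"offset":[0,-0.29,0.45],"twist":[0,0,0],"fingers":-0.1}]}}

```text
clock: 22.02
position: [0.3641, 0.2885, 0.1815]
ee_rot: [-2.27, -2.172, -0.002]
force: [-0.4, 0.6, 0.6]
width: 0.448
gripper_force: 0.0
```

```bash
python3 - <<'E'
from p import *
stat(); rel([lidp(*H["A"],0)])
im=get_image("top").astype(int);m=((im[...,0]>110)&(im[...,1]<70)&(im[...,2]<80)).astype(np.uint8)
k,_,st,ce=cv2.connectedComponentsWithStats(m)
for i in range(1,k):
    if 15<st[i,4]<400: print(st[i],ce[i].round(2))
cv2.imwrite("pics/t6.png",cv2.resize(im[195:345,160:440].astype(np.uint8),(800,430),interpolation=2)[:,:,::-1])
E
```

```text
t 22.025 [0.3641 0.2885 0.1815] f [-0.4  0.6  0.6] w 41.3 g 0.0 j [-0.3   0.28 -0.59  1.97  0.19  0.95 -1.02]
[ 0.359  0.291  0.127 -2.1  ] off [0.015, -0.035, 0.364] tw [0.0001, -0.0002, -0.0012]
[250 146  24  34 258] [257.14 164.71]
[324 177  23   3  57] [336.11 178.14]
[458 230  20  19 303] [467.65 238.79]
[198 316   9   4  33] [201.64 317.45]
```

View pics/t6.png

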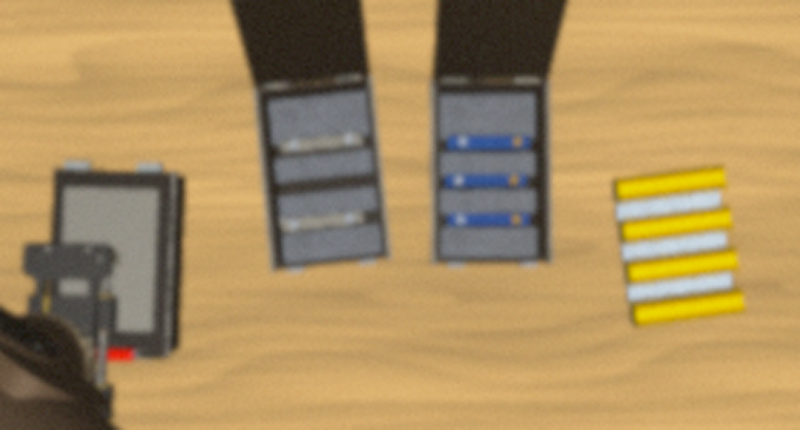

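>>> {"op": "jog_arm", "data": {"plan": [{"offset":[0.015,-0.02,0.18],"twist":[0,0,0],"fingers":-0.1},{"offset":[0.015,-0.02,0.36],"twist":[0,0,0],"fingers":-0.1},{"offset":[0.015,-0.02,0.36],"twist":[0,0,0],"fingers":-0.1},{"offset":[0.015,-0.02,0.36],"twist":[0,0,0],"fingers":-1},{"offset":[0.015,-0.02,0.36],"twist":[0,0,0],"fingers":-1},{"offset":[0.015,-0.02,0.36],"twist":[0,0,0],"fingers":-1},{"offset":[0.015,-0.02,0.36],"twist":[0,0,0],"fingers":-1},{"offset":[0.015,-0.02,0.36],"twist":[0,0,0],"fingers":-1}], "newtons": 20}}

```text
clock: 23.08
position: [0.3575, 0.2909, 0.1271]
ee_rot: [-2.266, -2.174, 0.004]
force: [-12.1, -0.6, 11.4]
width: 0.123
gripper_force: 20.0
```

>>> {"op": "jog_arm", "data": {"plan": [{"offset":[0,0.03,-0.09],"twist":[0,0,0],"fingers":-1},{"offset":[0,0.06,-0.18],"twist":[0,0,0],"fingers":-1},{"offset":[0,0.1,-0.26],"twist":[0,0,0],"fingers":-1},{"offset":[0,0.15,-0.35],"twist":[0,0,0],"fingers":-1},{"offset":[0,0.21,-0.42],"twist":[0,0,0],"fingers":-1},{"offset":[0,0.27,-0.5],"twist":[0,0,0],"fingers":-1},{"offset":[0,0.34,-0.56],"twist":[0,0,0],"fingers":-1},{"offset":[0,0.41,-0.63],"twist":[0,0,0],"fingers":-1},{"offset":[0,0.48,-0.68],"twist":[0,0,0],"fingers":-1},{"offset":[0,0.56,-0.73],"twist":[0,0,0],"fingers":-1},{"offset":[0,0.65,-0.78],"twist":[0,0,0],"fingers":-1}]}}

```text
clock: 24.45
position: [0.456, 0.2865, 0.2446]
ee_rot: [-2.267, -2.174, 0.002]
force: [-4.7, -0.0, 4.3]
width: 0.12
gripper_force: 20.0
```

>>> {"op": "jog_arm", "data": {"plan": [{"offset":[0,0.09,-0.04],"twist":[0,0,0],"fingers":-1},{"offset":[0,0.18,-0.07],"twist":[0,0,0],"fingers":-1},{"offset":[0,0.27,-0.09],"twist":[0,0,0],"fingers":-1},{"offset":[0,0.36,-0.1],"twist":[0,0,0],"fingers":-1},{"offset":[0,0.46,-0.11],"twist":[0,0,0],"fingers":-1},{"offset":[0,0.55,-0.11],"twist":[0,0,0],"fingers":-1},{"offset":[0,0.65,-0.1],"twist":[0,0,0],"fingers":-1},{"offset":[0.01,0.74,-0.09],"twist":[0,0,0],"fingers":-1},{"offset":[0.01,0.83,-0.06],"twist":[0,0,0],"fingers":-1},{"offset":[0.01,0.83,-0.06],"twist":[0,0,0],"fingers":-0.43},{"offset":[0.01,0.83,-0.06],"twist":[0,0,0],"fingers":-0.43},{"offset":[0.01,0.83,-0.06],"twist":[0,0,0],"fingers":-0.43},{"offset":[0.01,0.83,-0.3],"twist":[0,0,0],"fingers":-0.43},{"offset":[0.01,0.83,-0.5],"twist":[0,0,0],"fingers":-0.43},{"offset":[0,0.3,-0.6],"twist":[0,0,0],"fingers":-0.43},{"offset":[-0.2,0,-0.6],"twist":[0,0,0],"fingers":-0.43},{"offset":[-0.2,0,-0.6],"twist":[0,0,0],"fingers":-0.43},{"offset":[-0.2,-0.3,-0.6],"twist":[0,0,0],"fingers":-0.43}]}}

```text
clock: 26.7
position: [0.4125, 0.2573, 0.3336]
ee_rot: [2.272, 2.169, 0.002]
force: [-1.0, 0.5, 0.1]
width: 0.282
gripper_force: 0.0
```

```bash
python3 - <<'E'
from p import *
stat()
im=get_image("top"); cv2.imwrite("pics/t7.png",cv2.resize(im[175:335,160:440],(800,457),interpolation=2)[:,:,::-1])
b=im.astype(int); m=((b[...,2]>b[...,0]+40)&(b[...,2]>90)).astype(np.uint8)[240:300,300:370]
k,_,st,ce=cv2.connectedComponentsWithStats(m)
for i in range(1,k):
    if st[i,4]>20: print(st[i],onz("top",ce[i]+[300,240],.095).round(4))
m=((b[...,0]>150)&(b[...,2]<60)&(b[...,1]>120)).astype(np.uint8)[230:330,360:440]
k,_,st,ce=cv2.connectedComponentsWithStats(m)
lab=_
for i in range(1,k):
    if st[i,4]>60:
        pts=np.argwhere(lab==i)[:,::-1]+[360,230]; w=np.array([onz("top",q,.052)[:2] for q in pts]); c=w.mean(0); u=np.linalg.svd(w-c)[2][0]
        print("rib",st[i],c.round(4),np.degrees(np.arctan2(u[1],u[0])).round(2), np.ptp((w-c)@u).round(3))
E
```

```text
t 26.7 [0.4125 0.2573 0.3336] f [-1.   0.5  0.1] w 26.0 g 0.0 j [-0.18  0.18 -0.57  1.68  0.1   1.31 -0.82]
[ 16   2  23   6 105] [ 0.5494 -0.0724  0.095 ]
[22 16 16  4 64] [ 0.5119 -0.0763  0.095 ]
[22 29 17  5 82] [ 0.4743 -0.0764  0.095 ]
rib [ 15  23  39  12 281] [ 0.5075 -0.266 ] 95.8 0.112
rib [ 17  37  39  12 250] [ 0.4649 -0.271 ] 96.3 0.113
rib [ 19  51  39  12 256] [ 0.424  -0.2753] 96.42 0.113
rib [ 21  66  40  13 310] [ 0.3813 -0.28  ] 96.15 0.113
```

View pics/t7.png

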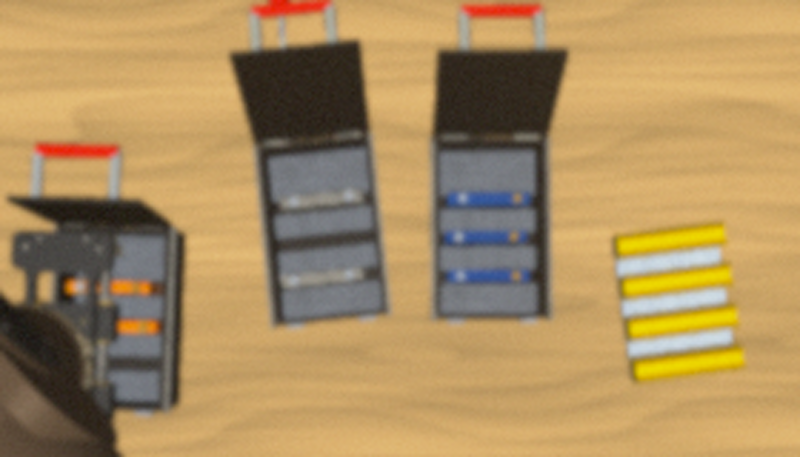

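>>> {"op": "jog_arm", "data": {"plan": [{"offset":[-1,0.2,0.1],"twist":[0,0,0],"fingers":-0.43},{"offset":[-1,0.2,0.1],"twist":[0,0,0],"fingers":-0.43},{"offset":[-1,0.2,0.1],"twist":[0,0,0],"fingers":-0.43}]}}

```text
clock: 27.12
position: [0.4357, 0.1035, 0.3185]
ee_rot: [2.272, 2.168, -0.0]
force: [-0.3, 1.1, 0.3]
width: 0.284
gripper_force: 0.0
```

>>> {"op": "jog_arm", "data": {"plan": [{"offset":[-1,0.2,0.4],"twist":[0,0,0],"fingers":-0.43},{"offset":[-1,0.2,0.4],"twist":[0,0,0],"fingers":-0.43},{"offset":[-1,0.2,0.4],"twist":[0,0,0],"fingers":-0.43},{"offset":[-1,0.2,0.4],"twist":[0,0,0],"fingers":-0.43}]}}

```text
clock: 27.62
position: [0.4583, -0.0474, 0.2575]
ee_rot: [-2.274, -2.167, 0.003]
force: [-0.3, 0.2, -1.0]
width: 0.289
gripper_force: 0.0
```

```bash
python3 - <<'E'
from p import *
stat(); rel([(.473,-.08,.14,-1),(.473,-.08,.0565,-1)])
E
```

```text
t 27.625 [ 0.4583 -0.0474  0.2575] f [-0.3  0.2 -1. ] w 26.6 g 0.0 j [ 0.28  0.16 -0.33  1.88  0.06  1.11 -0.12]
[ 0.473 -0.08   0.14  -1.   ] off [-0.212, 0.11, 0.783] tw [-0.0003, 0.0001, -0.0049]
[ 0.473 -0.08   0.056 -1.   ] off [-0.211, 0.11, 1.34] tw [-0.0003, 0.0001, -0.0049]
```

>>> {"op": "jog_arm", "data": {"plan": [{"offset":[-0.21,0.11,0.3],"twist":[0,0,-0.005],"fingers":-0.43},{"offset":[-0.21,0.11,0.7],"twist":[0,0,-0.005],"fingers":-0.43},{"offset":[-0.21,0.11,0.85],"twist":[0,0,-0.005],"fingers":-0.43},{"offset":[-0.21,0.11,0.85],"twist":[0,0,-0.005],"fingers":-0.43},{"offset":[-0.21,0.11,0.85],"twist":[0,0,-0.005],"fingers":-0.43}]}}

```text
clock: 28.25
position: [0.4748, -0.0757, 0.1324]
ee_rot: [2.232, 2.208, 0.003]
force: [-0.1, 0.5, 1.4]
width: 0.283
gripper_force: 0.0
```

```bash
python3 - <<'E'
from p import *
stat(); rel([(.473,-.08,.0565,-1)])
im=get_image("top")[215:305,290:410]; im2=get_image("scene")[160:280,240:400]
cv2.imwrite("pics/t8.png",np.vstack([cv2.resize(im,(400,300),interpolation=2),cv2.resize(im2,(400,300),interpolation=2)])[:,:,::-1])
E
```

```text
t 28.25 [ 0.4748 -0.0757  0.1324] f [-0.1  0.5  1.4] w 26.1 g 0.0 j [ 0.29  0.33 -0.3   2.01  0.13  0.82 -0.1 ]
[ 0.473 -0.08   0.056 -1.   ] off [-0.029, -0.013, 0.506] tw [0.0004, -0.0, 0.0011]
```

View pics/t8.png

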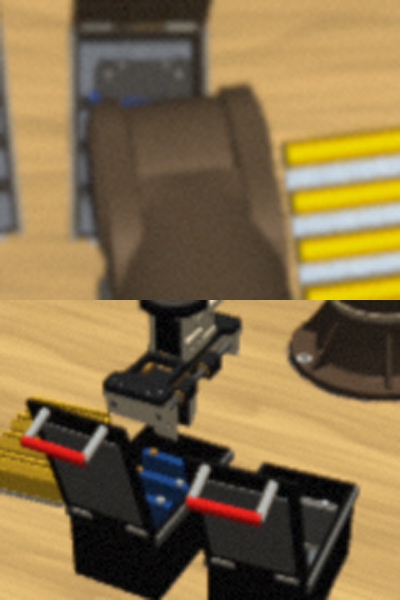

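>>> {"op": "jog_arm", "data": {"plan": [{"offset":[-0.03,-0.013,0.15],"twist":[0,0,0],"fingers":-0.43},{"offset":[-0.03,-0.013,0.25],"twist":[0,0,0],"fingers":-0.43},{"offset":[-0.03,-0.013,0.32],"twist":[0,0,0],"fingers":-0.43},{"offset":[-0.03,-0.013,0.38],"twist":[0,0,0],"fingers":-0.43},{"offset":[-0.03,-0.013,0.38],"twist":[0,0,0],"fingers":-0.43}]}}

```text
clock: 28.98
position: [0.4712, -0.0807, 0.0736]
ee_rot: [-2.234, -2.208, 0.001]
force: [0.9, -0.1, 0.1]
width: 0.286
gripper_force: 0.0
```

>>> {"op": "jog_arm", "data": {"plan": [{"offset":[0,0,0.06],"twist":[0,0,0],"fingers":-0.43},{"offset":[0,0,0.12],"twist":[0,0,0],"fingers":-0.43},{"offset":[0,0,0.12],"twist":[0,0,0],"fingers":-0.43},{"offset":[0,0,0.12],"twist":[0,0,0],"fingers":-1},{"offset":[0,0,0.12],"twist":[0,0,0],"fingers":-1},{"offset":[0,0,0.12],"twist":[0,0,0],"fingers":-1},{"offset":[0,0,0.12],"twist":[0,0,0],"fingers":-1}], "newtons": 20}}

```text
clock: 29.85
position: [0.473, -0.0808, 0.0565]
ee_rot: [2.233, 2.207, 0.003]
force: [5.7, -0.6, -2.6]
width: 0.129
gripper_force: 20.0
```

```bash
python3 - <<'E'
from p import *
stat()
E
```

```text
t 29.85 [ 0.473  -0.0808  0.0565] f [ 5.7 -0.6 -2.6] w 11.9 g 20.0 j [ 0.27  0.44 -0.27  2.09  0.19  0.64 -0.15]
```

>>> {"op": "jog_arm", "data": {"plan": [{"offset":[0,0,-0.1],"twist":[0,0,0],"fingers":-1},{"offset":[0,0,-0.25],"twist":[0,0,0],"fingers":-1},{"offset":[0,0,-0.4],"twist":[0,0,0],"fingers":-1},{"offset":[0,0,-0.6],"twist":[0,0,0],"fingers":-1},{"offset":[0,0,-0.8],"twist":[0,0,0],"fingers":-1},{"offset":[0,0,-0.97],"twist":[0,0,0],"fingers":-1},{"offset":[0,0,-0.97],"twist":[0,0,0],"fingers":-1}]}}

```text
clock: 30.72
position: [0.4717, -0.0809, 0.2027]
ee_rot: [2.233, 2.207, 0.002]
force: [-1.0, -0.3, -2.7]
width: 0.132
gripper_force: 20.0
```

```bash
cat > rack.py <<'E'
from p import *
def rack():
    b=get_image("top").astype(int); m=((b[...,0]>150)&(b[...,2]<60)&(b[...,1]>120)).astype(np.uint8)[200:360,340:460]
    k,lab,st,ce=cv2.connectedComponentsWithStats(m); o=[]
    for i in range(1,k):
        if st[i,4]>60:
            pts=np.argwhere(lab==i)[:,::-1]+[340,200]; w=np.array([onz("top",q,.052)[:2] for q in pts]); c=w.mean(0); u=np.linalg.svd(w-c)[2][0]
            print("rib",st[i,4],c.round(4),(np.degrees(np.arctan2(u[1],u[0]))%180-90).round(2), np.ptp((w-c)@u).round(3))
rack()
E
python3 - <<'E'
from rack import *
stat(); rel([(.4027,-.279,.2,6.2),(.4445,-.2745,.2,6.2),(.4862,-.270,.2,6.2)])
E
```

```text
rib 244 [ 0.5084 -0.2741] 6.12 0.096
rib 220 [ 0.4657 -0.2788] 6.06 0.099
rib 229 [ 0.4246 -0.2815] 6.85 0.099
rib 295 [ 0.3816 -0.2825] 6.62 0.105
t 30.775 [ 0.4709 -0.0809  0.2014] f [-0.4 -0.3 -2.6] w 12.0 g 20.0 j [ 0.32  0.24 -0.31  1.93  0.09  0.99 -0.05]
[ 0.403 -0.279  0.2    6.2  ] off [-1.326, -0.439, 0.01] tw [-0.0, 0.0001, -0.0191]
[ 0.444 -0.274  0.2    6.2  ] off [-1.293, -0.161, 0.01] tw [-0.0, 0.0001, -0.0191]
[ 0.486 -0.27   0.2    6.2  ] off [-1.259, 0.117, 0.01] tw [-0.0, 0.0001, -0.0191]
```

>>> {"op": "jog_arm", "data": {"plan": [{"offset":[-0.35,-0.1,0],"twist":[0,0,-0.01],"fingers":-1},{"offset":[-0.7,-0.43,0],"twist":[0,0,-0.019],"fingers":-1},{"offset":[-1,-0.43,0],"twist":[0,0,-0.019],"fingers":-1},{"offset":[-1,-0.43,0],"twist":[0,0,-0.019],"fingers":-1}]}}

```text
clock: 31.28
position: [0.4025, -0.2339, 0.1999]
ee_rot: [-2.106, -2.329, 0.004]
force: [0.5, 1.1, -1.7]
width: 0.135
gripper_force: 20.0
```

>>> {"op": "jog_arm", "data": {"plan": [{"offset":[-0.3,0,0.2],"twist":[0,0,0],"fingers":-1},{"offset":[-0.34,0,0.5],"twist":[0,0,0],"fingers":-1},{"offset":[-0.34,0,0.5],"twist":[0,0,0],"fingers":-1},{"offset":[-0.34,0,0.5],"twist":[0,0,0],"fingers":-1}]}}

```text
clock: 31.78
position: [0.411, -0.2796, 0.127]
ee_rot: [-2.097, -2.339, -0.001]
force: [0.5, -0.2, -1.9]
width: 0.126
gripper_force: 20.0
```

```bash
python3 - <<'E'
from rack import *
stat(); rel([(.403,-.279,.0615,6.2)])
im=get_image("top")[225:325,350:450]; im2=get_image("scene")[160:260,200:300]
cv2.imwrite("pics/t9.png",np.hstack([cv2.resize(im,(400,400),interpolation=2),cv2.resize(im2,(400,400),interpolation=2)])[:,:,::-1])
E
```

```text
rib 220 [ 0.5085 -0.2578] 9.57 0.113
rib 72 [ 0.4688 -0.3116] 5.15 0.032
rib 128 [ 0.462  -0.2439] 6.48 0.059
rib 120 [ 0.4206 -0.2449] 6.0 0.053
rib 145 [ 0.3781 -0.2502] 7.9 0.052
t 31.825 [ 0.4115 -0.2799  0.1277] f [-0.1  0.1 -2.1] w 11.6 g 20.0 j [ 0.65  0.35 -0.2   1.98  0.09  0.82  0.5 ]
[ 0.403 -0.279  0.062  6.2  ] off [0.013, -0.056, 0.441] tw [0.0002, 0.0, 0.0001]
```

View pics/t9.png

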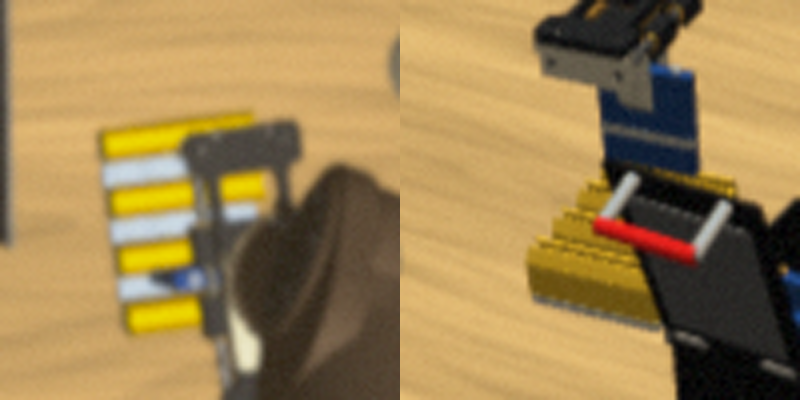

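>>> {"op": "jog_arm", "data": {"plan": [{"offset":[-0.01,-0.06,0],"twist":[0,0,0],"fingers":-1},{"offset":[-0.01,-0.06,0],"twist":[0,0,0],"fingers":-1},{"offset":[-0.01,-0.06,0.12],"twist":[0,0,0],"fingers":-1},{"offset":[-0.01,-0.06,0.2],"twist":[0,0,0],"fingers":-1},{"offset":[-0.01,-0.06,0.28],"twist":[0,0,0],"fingers":-1},{"offset":[-0.01,-0.06,0.34],"twist":[0,0,0],"fingers":-1},{"offset":[-0.01,-0.06,0.4],"twist":[0,0,0],"fingers":-1},{"offset":[-0.01,-0.06,0.43],"twist":[0,0,0],"fingers":-1},{"offset":[-0.01,-0.06,0.43],"twist":[0,0,0],"fingers":-1}]}}

```text
clock: 33.05
position: [0.4019, -0.2832, 0.0619]
ee_rot: [-2.099, -2.338, 0.0]
force: [-0.5, -0.6, -2.5]
width: 0.13
gripper_force: 20.0
```

>>> {"op": "jog_arm", "data": {"plan": [{"offset":[0,0,0.015],"twist":[0,0,0],"fingers":-1},{"offset":[0,0,0.025],"twist":[0,0,0],"fingers":-1},{"offset":[0,0,0.025],"twist":[0,0,0],"fingers":-1}]}}

```text
clock: 33.42
position: [0.4023, -0.2838, 0.0601]
ee_rot: [2.098, 2.336, -0.0]
force: [-5.0, 2.2, 21.6]
width: 0.126
gripper_force: 20.0
```

>>> {"op": "jog_arm", "data": {"plan": [{"offset":[0,0,0],"twist":[0,0,0],"fingers":-1},{"offset":[0,0,0],"twist":[0,0,0],"fingers":-0.6},{"offset":[0,0,0],"twist":[0,0,0],"fingers":-0.5},{"offset":[0,0,0],"twist":[0,0,0],"fingers":-0.43},{"offset":[0,0,-0.1],"twist":[0,0,0],"fingers":-0.43},{"offset":[0,0,-0.3],"twist":[0,0,0],"fingers":-0.43},{"offset":[0,0,-0.6],"twist":[0,0,0],"fingers":-0.43},{"offset":[0.1,0.2,-0.7],"twist":[0,0,0.01],"fingers":-0.43},{"offset":[0.5,0.4,-0.7],"twist":[0,0,0.019],"fingers":-0.43},{"offset":[1,0.75,-0.7],"twist":[0,0,0.019],"fingers":-0.43},{"offset":[1,0.75,-0.7],"twist":[0,0,0.019],"fingers":-0.43},{"offset":[1,0.75,-0.7],"twist":[0,0,0.019],"fingers":-0.43}]}}

```text
clock: 34.92
position: [0.499, -0.1188, 0.1643]
ee_rot: [2.228, 2.214, 0.003]
force: [0.6, -0.6, -0.2]
width: 0.283
gripper_force: 0.0
```

```bash
python3 - <<'E'
from rack import *
stat(); rel([(.51,-.0785,.12,-1),(.51,-.0785,.0565,-1)])
E
```

```text
rib 111 [ 0.511  -0.3006] 4.99 0.043
rib 105 [ 0.4684 -0.3041] 7.41 0.046
rib 133 [ 0.4266 -0.3043] 7.85 0.056
rib 141 [ 0.3832 -0.3075] 6.57 0.057
t 34.975 [ 0.498 -0.121  0.164] f [-0.3 -0.9  0.2] w 26.0 g 0.0 j [ 0.33  0.33 -0.25  1.9   0.1   0.92  0.02]
[ 0.51  -0.078  0.12  -1.   ] off [0.284, 0.077, 0.294] tw [0.0001, 0.0, 0.0013]
[ 0.51  -0.078  0.056 -1.   ] off [0.284, 0.077, 0.717] tw [0.0001, 0.0, 0.0013]
```

>>> {"op": "jog_arm", "data": {"plan": [{"offset":[0.29,0.08,0],"twist":[0,0,0],"fingers":-0.43},{"offset":[0.29,0.08,0.15],"twist":[0,0,0],"fingers":-0.43},{"offset":[0.29,0.08,0.3],"twist":[0,0,0],"fingers":-0.43},{"offset":[0.29,0.08,0.3],"twist":[0,0,0],"fingers":-0.43}]}}

```text
clock: 35.48
position: [0.5084, -0.0802, 0.1174]
ee_rot: [-2.235, -2.205, 0.004]
force: [-0.2, 0.1, -0.2]
width: 0.286
gripper_force: 0.0
```

```bash
python3 - <<'E'
from p import *
stat(); rel([(.5105,-.077,.0565,-1)])
E
```

```text
t 35.475 [ 0.5084 -0.0802  0.1174] f [-0.2  0.1 -0.2] w 26.3 g 0.0 j [ 0.25  0.4  -0.25  1.95  0.13  0.82 -0.09]
[ 0.51  -0.077  0.056 -1.   ] off [0.022, 0.015, 0.406] tw [-0.0005, 0.0001, 0.0006]
```

>>> {"op": "jog_arm", "data": {"plan": [{"offset":[0.02,0.01,0.1],"twist":[0,0,0],"fingers":-0.43},{"offset":[0.02,0.01,0.2],"twist":[0,0,0],"fingers":-0.43},{"offset":[0.02,0.01,0.28],"twist":[0,0,0],"fingers":-0.43},{"offset":[0.02,0.01,0.28],"twist":[0,0,0],"fingers":-0.43}]}}

```text
clock: 35.98
position: [0.5108, -0.0757, 0.0752]
ee_rot: [-2.233, -2.207, 0.002]
force: [-0.8, -0.4, -0.1]
width: 0.285
gripper_force: 0.0
```

>>> {"op": "jog_arm", "data": {"plan": [{"offset":[0,0,0.06],"twist":[0,0,0],"fingers":-0.43},{"offset":[0,0,0.12],"twist":[0,0,0],"fingers":-0.43},{"offset":[0,0,0.12],"twist":[0,0,0],"fingers":-0.43},{"offset":[0,0,0.12],"twist":[0,0,0],"fingers":-1},{"offset":[0,0,0.12],"twist":[0,0,0],"fingers":-1},{"offset":[0,0,0.12],"twist":[0,0,0],"fingers":-1},{"offset":[0,0,0.12],"twist":[0,0,0],"fingers":-1}], "newtons": 20}}

```text
clock: 36.85
position: [0.5119, -0.0757, 0.0585]
ee_rot: [2.234, 2.208, 0.001]
force: [-0.3, 0.2, 1.5]
width: 0.132
gripper_force: 20.0
```

>>> {"op": "jog_arm", "data": {"plan": [{"offset":[0,0,-0.1],"twist":[0,0,0],"fingers":-1},{"offset":[0,0,-0.25],"twist":[0,0,0],"fingers":-1},{"offset":[0,0,-0.4],"twist":[0,0,0],"fingers":-1},{"offset":[0,0,-0.6],"twist":[0,0,0],"fingers":-1},{"offset":[0,0,-0.8],"twist":[0,0,0],"fingers":-1},{"offset":[0,0,-0.97],"twist":[0,0,0],"fingers":-1},{"offset":[0,0,-0.97],"twist":[0,0,0],"fingers":-1}]}}

```text
clock: 37.72
position: [0.5125, -0.0757, 0.2062]
ee_rot: [2.232, 2.206, 0.004]
force: [0.1, -0.5, -1.9]
width: 0.128
gripper_force: 20.0
```

```bash
python3 - <<'E'
from rack import *
stat(); rel([(.4447,-.2745,.2,6.2)])
E
```

```text
rib 253 [ 0.5082 -0.2729] 5.93 0.099
rib 228 [ 0.4654 -0.2765] 6.21 0.103
rib 260 [ 0.4239 -0.2777] 6.23 0.107
rib 263 [ 0.3804 -0.2828] 6.04 0.105
t 37.775 [ 0.5117 -0.0757  0.2047] f [-0.1 -0.3 -2.9] w 12.0 g 20.0 j [ 0.26  0.3  -0.27  1.84  0.09  1.02 -0.06]
[ 0.445 -0.274  0.2    6.2  ] off [-1.331, -0.431, 0.031] tw [0.0002, 0.0001, -0.0191]
```

>>> {"op": "jog_arm", "data": {"plan": [{"offset":[-0.35,-0.1,0],"twist":[0,0,-0.01],"fingers":-1},{"offset":[-0.7,-0.43,0],"twist":[0,0,-0.019],"fingers":-1},{"offset":[-1,-0.43,0],"twist":[0,0,-0.019],"fingers":-1},{"offset":[-1,-0.43,0],"twist":[0,0,-0.019],"fingers":-1}]}}

```text
clock: 38.28
position: [0.4429, -0.2292, 0.2027]
ee_rot: [-2.107, -2.329, 0.004]
force: [0.2, -0.2, -1.3]
width: 0.128
gripper_force: 20.0
```

>>> {"op": "jog_arm", "data": {"plan": [{"offset":[-0.3,-0.05,0.2],"twist":[0,0,0],"fingers":-1},{"offset":[-0.34,-0.05,0.45],"twist":[0,0,0],"fingers":-1},{"offset":[-0.34,-0.05,0.45],"twist":[0,0,0],"fingers":-1},{"offset":[-0.34,-0.05,0.45],"twist":[0,0,0],"fingers":-1}]}}

```text
clock: 38.78
position: [0.444, -0.2751, 0.1369]
ee_rot: [-2.097, -2.339, -0.001]
force: [0.6, 0.3, -1.1]
width: 0.128
gripper_force: 20.0
```

```bash
python3 - <<'E'
from rack import *
stat(); rel([(.444,-.276,.0625,6.2)])
E
```

```text
rib 152 [ 0.5049 -0.2398] 6.83 0.06
rib 117 [ 0.4616 -0.241 ] 6.07 0.053
rib 125 [ 0.4204 -0.2453] 3.88 0.053
rib 157 [ 0.3778 -0.2536] 3.94 0.059
t 38.825 [ 0.4444 -0.2754  0.1374] f [ 0.5  0.5 -1.6] w 11.7 g 20.0 j [ 0.6   0.37 -0.19  1.91  0.09  0.86  0.47]
[ 0.444 -0.276  0.062  6.2  ] off [-0.003, -0.004, 0.5] tw [0.0002, 0.0, 0.0002]
```

>>> {"op": "jog_arm", "data": {"plan": [{"offset":[0,0,0.12],"twist":[0,0,0],"fingers":-1},{"offset":[0,0,0.24],"twist":[0,0,0],"fingers":-1},{"offset":[0,0,0.33],"twist":[0,0,0],"fingers":-1},{"offset":[0,0,0.4],"twist":[0,0,0],"fingers":-1},{"offset":[0,0,0.46],"twist":[0,0,0],"fingers":-1},{"offset":[0,0,0.49],"twist":[0,0,0],"fingers":-1},{"offset":[0,0,0.51],"twist":[0,0,0],"fingers":-1},{"offset":[0,0,0.51],"twist":[0,0,0],"fingers":-1}]}}

```text
clock: 39.83
position: [0.4436, -0.277, 0.0613]
ee_rot: [2.098, 2.336, -0.001]
force: [-4.9, 1.8, 16.4]
width: 0.129
gripper_force: 20.0
```

>>> {"op": "jog_arm", "data": {"plan": [{"offset":[0,0,0],"twist":[0,0,0],"fingers":-0.6},{"offset":[0,0,0],"twist":[0,0,0],"fingers":-0.5},{"offset":[0,0,0],"twist":[0,0,0],"fingers":-0.43},{"offset":[0,0,-0.1],"twist":[0,0,0],"fingers":-0.43},{"offset":[0,0,-0.3],"twist":[0,0,0],"fingers":-0.43},{"offset":[0,0,-0.6],"twist":[0,0,0],"fingers":-0.43},{"offset":[0.1,0.2,-0.8],"twist":[0,0,0.01],"fingers":-0.43},{"offset":[0.5,0.4,-0.8],"twist":[0,0,0.019],"fingers":-0.43},{"offset":[1,0.8,-0.8],"twist":[0,0,0.019],"fingers":-0.1},{"offset":[1,0.8,-0.8],"twist":[0,0,0.019],"fingers":-0.1},{"offset":[1,0.8,-0.8],"twist":[0,0,0.019],"fingers":-0.1}]}}

```text
clock: 41.2
position: [0.5482, -0.1104, 0.1808]
ee_rot: [2.228, 2.215, 0.004]
force: [-0.8, -0.6, -0.5]
width: 0.449
gripper_force: 0.0
```

```bash
python3 - <<'E'
from rack import *
stat(); rel([(.54,-.077,.16,-1,-14),(.553,-.077,.10,-1,-14)])
E
```

```text
rib 131 [ 0.5104 -0.296 ] 6.08 0.052
rib 130 [ 0.468 -0.299] 6.34 0.057
rib 131 [ 0.4265 -0.3038] 7.63 0.056
rib 139 [ 0.3831 -0.3079] 7.54 0.055
t 41.25 [ 0.5471 -0.113   0.1805] f [-0.7 -1.1  0.4] w 41.4 g 0.0 j [ 0.27  0.38 -0.22  1.78  0.1   0.99  0.01]
[  0.54   -0.077   0.16   -1.    -14.   ] off [0.239, -0.05, 0.137] tw [-0.0388, -0.0002, 0.0014]
[  0.553  -0.077   0.1    -1.    -14.   ] off [0.24, 0.037, 0.537] tw [-0.0388, -0.0002, 0.0014]
```

>>> {"op": "jog_arm", "data": {"plan": [{"offset":[0.24,-0.05,0],"twist":[-0.02,0,0],"fingers":-0.1},{"offset":[0.24,-0.05,0.1],"twist":[-0.039,0,0],"fingers":-0.1},{"offset":[0.24,0.03,0.3],"twist":[-0.039,0,0],"fingers":-0.1},{"offset":[0.24,0.03,0.45],"twist":[-0.039,0,0],"fingers":-0.1},{"offset":[0.24,0.03,0.45],"twist":[-0.039,0,0],"fingers":-0.1}]}}

```text
clock: 41.88
position: [0.5498, -0.0801, 0.1112]
ee_rot: [2.106, 2.078, 0.252]
force: [-1.2, 0.8, -0.1]
width: 0.45
gripper_force: 0.0
```

```bash
python3 - <<'E'
from p import *
stat(); rel([(.553,-.077,.072,-1,-14)])
im=get_image("top")[195:295,280:380]; im2=get_image("scene")[170:270,260:360]
cv2.imwrite("pics/t10.png",np.hstack([cv2.resize(im,(400,400),interpolation=2),cv2.resize(im2,(400,400),interpolation=2)])[:,:,::-1])
E
```

```text
t 41.875 [ 0.5498 -0.0801  0.1112] f [-1.2  0.8 -0.1] w 41.4 g 0.0 j [ 0.23  0.35 -0.22  2.08  0.16  0.49 -0.11]
[  0.553  -0.077   0.072  -1.    -14.   ] off [0.021, -0.042, 0.259] tw [-0.0004, -0.0, 0.0006]
```

View pics/t10.png

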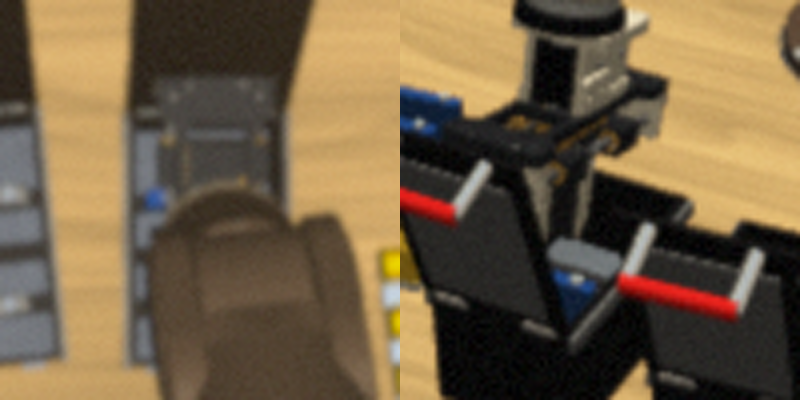

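>>> {"op": "jog_arm", "data": {"plan": [{"offset":[0.02,-0.01,0.07],"twist":[0,0,0],"fingers":-0.1},{"offset":[0.02,-0.02,0.14],"twist":[0,0,0],"fingers":-0.1},{"offset":[0.02,-0.035,0.2],"twist":[0,0,0],"fingers":-0.1},{"offset":[0.02,-0.042,0.26],"twist":[0,0,0],"fingers":-0.1},{"offset":[0.02,-0.042,0.26],"twist":[0,0,0],"fingers":-0.1}]}}

```text
clock: 42.6
position: [0.5544, -0.0754, 0.0719]
ee_rot: [2.103, 2.079, 0.254]
force: [-0.9, 0.6, 0.2]
width: 0.448
gripper_force: 0.0
```

>>> {"op": "jog_arm", "data": {"plan": [{"offset":[0,0,0],"twist":[0,0,0],"fingers":-1},{"offset":[0,0,0],"twist":[0,0,0],"fingers":-1},{"offset":[0,0,0],"twist":[0,0,0],"fingers":-1},{"offset":[0,0,0],"twist":[0,0,0],"fingers":-1},{"offset":[0,0,0],"twist":[0,0,0],"fingers":-1}], "newtons": 20}}

```text
clock: 43.22
position: [0.5548, -0.0755, 0.0732]
ee_rot: [2.103, 2.078, 0.256]
force: [-1.8, 0.4, 5.7]
width: 0.159
gripper_force: 19.7
```

```bash
python3 - <<'E'
from p import *
stat()
E
```

```text
t 43.225 [ 0.5548 -0.0755  0.0732] f [-1.8  0.4  5.7] w 14.6 g 19.7 j [ 0.2   0.41 -0.19  2.11  0.19  0.39 -0.15]
```

>>> {"op": "jog_arm", "data": {"plan": [{"offset":[0,0.012,-0.05],"twist":[0,0,0],"fingers":-1},{"offset":[0,0.024,-0.1],"twist":[0,0,0],"fingers":-1},{"offset":[0,0.036,-0.15],"twist":[0,0,0],"fingers":-1},{"offset":[0,0.048,-0.2],"twist":[0,0,0],"fingers":-1},{"offset":[0,0.055,-0.25],"twist":[0,0,0],"fingers":-1},{"offset":[0,0.06,-0.3],"twist":[0,0,0],"fingers":-1},{"offset":[0,0.06,-0.3],"twist":[0,0,0],"fingers":-1}]}}

```text
clock: 44.1
position: [0.5534, -0.0756, 0.1197]
ee_rot: [2.102, 2.077, 0.258]
force: [0.4, -0.4, -1.8]
width: 0.129
gripper_force: 20.0
```

```bash
python3 - <<'E'
from p import *
stat()
E
```

```text
t 44.1 [ 0.5534 -0.0756  0.1197] f [ 0.4 -0.4 -1.8] w 11.8 g 20.0 j [ 0.23  0.34 -0.23  2.07  0.15  0.5  -0.11]
```

>>> {"op": "jog_arm", "data": {"plan": [{"offset":[0,0.06,-0.2],"twist":[0,0,0],"fingers":-1},{"offset":[0,0.1,-0.4],"twist":[0,0,0],"fingers":-1},{"offset":[0,0.12,-0.62],"twist":[0,0,0],"fingers":-1},{"offset":[0,0.12,-0.62],"twist":[0.02,0,0],"fingers":-1},{"offset":[0,0.12,-0.62],"twist":[0.039,0,0],"fingers":-1},{"offset":[0,0.12,-0.62],"twist":[0.039,0,0],"fingers":-1}]}}

```text
clock: 44.85
position: [0.5492, -0.0751, 0.2127]
ee_rot: [-2.234, -2.208, -0.001]
force: [-0.3, -0.0, -1.7]
width: 0.129
gripper_force: 20.0
```

```bash
python3 - <<'E'
from rack import *
stat(); rel([(.487,-.2715,.21,6.2)])
im=get_image("top")[215:315,340:440]; im2=get_image("scene")[140:240,230:330]
cv2.imwrite("pics/t11.png",np.hstack([cv2.resize(im,(400,400),interpolation=2),cv2.resize(im2,(400,400),interpolation=2)])[:,:,::-1])
E
```

```text
rib 249 [ 0.5083 -0.2737] 5.92 0.098
rib 223 [ 0.4658 -0.2784] 6.09 0.098
rib 223 [ 0.4238 -0.2833] 6.62 0.096
rib 233 [ 0.3809 -0.2881] 6.49 0.095
t 44.9 [ 0.5483 -0.0751  0.2125] f [-0.1  0.2 -2.1] w 12.0 g 20.0 j [ 0.23  0.34 -0.25  1.75  0.09  1.06 -0.06]
[ 0.487 -0.272  0.21   6.2  ] off [-1.314, -0.394, 0.016] tw [0.0001, -0.0001, -0.019]
```

View pics/t11.png

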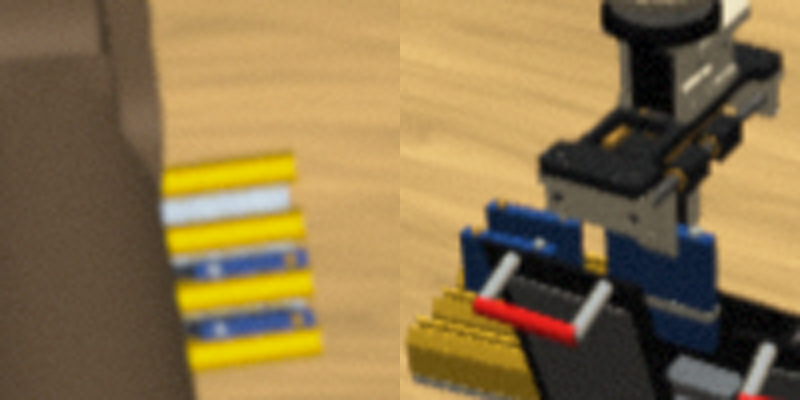

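>>> {"op": "jog_arm", "data": {"plan": [{"offset":[-0.35,-0.2,0],"twist":[0,0,-0.01],"fingers":-1},{"offset":[-0.7,-0.39,0],"twist":[0,0,-0.019],"fingers":-1},{"offset":[-1,-0.39,0],"twist":[0,0,-0.019],"fingers":-1},{"offset":[-1,-0.39,0],"twist":[0,0,-0.019],"fingers":-1}]}}

```text
clock: 45.5
position: [0.4854, -0.2292, 0.2134]
ee_rot: [2.105, 2.328, -0.002]
force: [0.3, 0.4, -1.4]
width: 0.126
gripper_force: 20.0
```

>>> {"op": "jog_arm", "data": {"plan": [{"offset":[-0.3,-0.05,0.0],"twist":[0,0,0],"fingers":-1},{"offset":[-0.34,-0.05,0.1],"twist":[0,0,0],"fingers":-1},{"offset":[-0.34,-0.05,0.3],"twist":[0,0,0],"fingers":-1},{"offset":[-0.34,-0.05,0.4],"twist":[0,0,0],"fingers":-1},{"offset":[-0.34,-0.05,0.4],"twist":[0,0,0],"fingers":-1}]}}

```text
clock: 46.12
position: [0.4847, -0.275, 0.1524]
ee_rot: [-2.096, -2.337, 0.0]
force: [-0.3, -0.1, -1.6]
width: 0.131
gripper_force: 20.0
```

```bash
python3 - <<'E'
from rack import *
stat(); rel([(.4866,-.2725,.078,6.2)])
E
```

```text
rib 158 [ 0.5049 -0.2408] 5.96 0.062
rib 143 [ 0.4624 -0.246 ] 6.48 0.062
rib 159 [ 0.4207 -0.253 ] 4.22 0.071
rib 173 [ 0.3775 -0.2567] 1.89 0.075
t 46.175 [ 0.4854 -0.2755  0.1535] f [ 0.3 -0.9 -1.3] w 12.0 g 20.0 j [ 0.56  0.41 -0.19  1.81  0.09  0.93  0.44]
[ 0.487 -0.272  0.078  6.2  ] off [0.019, 0.01, 0.503] tw [-0.0, -0.0001, 0.0]
```

>>> {"op": "jog_arm", "data": {"plan": [{"offset":[0.01,0.01,0.12],"twist":[0,0,0],"fingers":-1},{"offset":[0.01,0.01,0.24],"twist":[0,0,0],"fingers":-1},{"offset":[0.01,0.01,0.32],"twist":[0,0,0],"fingers":-1},{"offset":[0.01,0.01,0.38],"twist":[0,0,0],"fingers":-1},{"offset":[0.01,0.01,0.43],"twist":[0,0,0],"fingers":-1},{"offset":[0.01,0.01,0.47],"twist":[0,0,0],"fingers":-1},{"offset":[0.01,0.01,0.47],"twist":[0,0,0],"fingers":-1}]}}

```text
clock: 47.05
position: [0.4865, -0.2745, 0.0825]
ee_rot: [-2.098, -2.337, 0.0]
force: [-0.4, 0.1, -1.9]
width: 0.129
gripper_force: 20.0
```

>>> {"op": "jog_arm", "data": {"plan": [{"offset":[0,0,0.015],"twist":[0,0,0],"fingers":-1},{"offset":[0,0,0.03],"twist":[0,0,0],"fingers":-1},{"offset":[0,0,0.03],"twist":[0,0,0],"fingers":-1}]}}

```text
clock: 47.42
position: [0.4879, -0.2734, 0.08]
ee_rot: [2.097, 2.338, 0.003]
force: [-3.2, 6.3, 13.0]
width: 0.133
gripper_force: 20.0
```

>>> {"op": "jog_arm", "data": {"plan": [{"offset":[0,0,0],"twist":[0,0,0],"fingers":-0.6},{"offset":[0,0,0],"twist":[0,0,0],"fingers":-0.5},{"offset":[0,0,0],"twist":[0,0,0],"fingers":-0.43},{"offset":[0,0,-0.1],"twist":[0,0,0],"fingers":-0.43},{"offset":[0,0,-0.3],"twist":[0,0,0],"fingers":-0.43},{"offset":[0,0,-0.6],"twist":[0,0,0],"fingers":-0.43},{"offset":[0.1,0.1,-0.95],"twist":[0,0,0.01],"fingers":-0.43},{"offset":[0.5,0.2,-1],"twist":[0,0,0.019],"fingers":-0.43},{"offset":[1,0.4,-1],"twist":[0,0,0.019],"fingers":-0.43},{"offset":[1,0.4,-1],"twist":[0,0,0.019],"fingers":-0.43},{"offset":[1,0.4,-1],"twist":[0,0,0.019],"fingers":-0.43}]}}

```text
clock: 48.8
position: [0.5305, -0.1181, 0.229]
ee_rot: [2.231, 2.211, 0.0]
force: [-0.1, -1.7, 0.2]
width: 0.287
gripper_force: 0.0
```

```bash
cat > red.py <<'E'
from p import *
def red():
    for n in("top","scene"):
        im=get_image(n).astype(int);m=((im[...,0]>110)&(im[...,1]<70)&(im[...,2]<80)).astype(np.uint8)
        k,_,st,ce=cv2.connectedComponentsWithStats(m)
        for i in range(1,k):
            if 15<st[i,4]<300 and 150<ce[i][0]<470 and ce[i][1]>150: print(n,st[i],ce[i].round(1))
E
python3 - <<'E'
from rack import *
from red import *
stat(); red(); rel([lidp(*H["C"],1.875,.06),lidp(*H["C"],1.875)])
im=get_image("top")[215:315,340:440]; im2=get_image("scene")[160:260,200:300]
cv2.imwrite("pics/t12.png",np.hstack([cv2.resize(im,(400,400),interpolation=2),cv2.resize(im2,(400,400),interpolation=2)])[:,:,::-1])
E
```

```text
rib 62 [ 0.5115 -0.3106] 34.92 0.027
rib 80 [ 0.4689 -0.3101] 11.85 0.036
rib 92 [ 0.427  -0.3105] 7.41 0.04
rib 104 [ 0.3839 -0.3148] 8.85 0.043
t 48.85 [ 0.5301 -0.12    0.2287] f [ 0.2 -1.2 -0.4] w 25.9 g 0.0 j [ 0.3   0.31 -0.23  1.75  0.08  1.09  0.03]
top [250 146  23  34 251] [257.1 164.6]
top [324 177  23   3  57] [336.  178.1]
top [174 226  26   3  63] [185.2 227.2]
top [458 230  20  19 299] [467.6 238.8]
scene [175 198  20  13 179] [184.  203.3]
scene [248 214  26  11 111] [260.8 219.2]
scene [410 223  30  12 136] [425.2 228.2]
scene [314 239  30  10 138] [328.9 243.4]
[ 0.705 -0.087  0.291 -1.   ] off [0.248, 1.167, -0.42] tw [-0.0001, 0.0002, 0.0004]
[ 0.705 -0.087  0.231 -1.   ] off [0.249, 1.167, -0.02] tw [-0.0001, 0.0002, 0.0004]
```

View pics/t12.png

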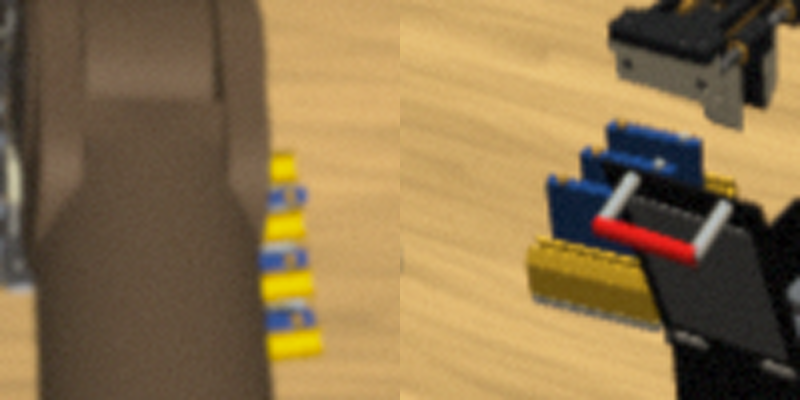

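>>> {"op": "jog_arm", "data": {"plan": [{"offset":[0,0,-0.3],"twist":[0,0,0],"fingers":-0.43},{"offset":[0,0,-0.6],"twist":[0,0,0],"fingers":-0.43},{"offset":[0.24,0.3,-0.65],"twist":[0,0,0],"fingers":-0.43},{"offset":[0.24,0.7,-0.65],"twist":[0,0,0],"fingers":-0.43},{"offset":[0.24,1,-0.65],"twist":[0,0,0],"fingers":-0.43},{"offset":[0.24,1,-0.65],"twist":[0,0,0],"fingers":-0.43}]}}

```text
clock: 49.8
position: [0.6824, -0.0859, 0.3232]
ee_rot: [-2.235, -2.205, 0.003]
force: [-0.2, -0.6, -1.3]
width: 0.286
gripper_force: 0.0
```

```bash
python3 - <<'E'
from p import *
stat(); rel([(.706,-.0864,.231,-1)])
for a,b in (((336,178.1),(260.8,219.2)),((185.2,227.2),(425.2,228.2))): print(tri(a,b))
E
python3 arc.py C 1.875 1.1 8; python3 arc.py C 1.1 .5 6; python3 arc.py C .5 0 5
```

```text
t 49.8 [ 0.6824 -0.0859  0.3232] f [-0.2 -0.6 -1.3] w 26.3 g 0.0 j [ 0.18  0.51 -0.22  1.22  0.11  1.43 -0.05]
[ 0.706 -0.086  0.231 -1.   ] off [-0.001, 0.159, 0.615] tw [-0.0004, -0.0, 0.0007]
(array([ 0.70354457, -0.08787863,  0.25462439]), np.float64(0.0010300161260961703))
(array([0.58603461, 0.28166564, 0.27509841]), np.float64(0.005311161316745468))
t 49.8 [ 0.6824 -0.0859  0.3232] f [-0.2 -0.6 -1.3] w 26.3 g 0.0 j [ 0.18  0.51 -0.22  1.22  0.11  1.43 -0.05]
1.78 [0.0, -0.1, -0.06]
1.68 [0.0, -0.21, -0.1]
1.58 [0.0, -0.31, -0.14]
1.49 [0.0, -0.43, -0.16]
1.39 [0.0, -0.54, -0.18]
1.29 [0.0, -0.66, -0.18]
1.2 [0.0, -0.77, -0.18]
1.1 [0.0, -0.88, -0.16]
t 49.8 [ 0.6824 -0.0859  0.3232] f [-0.2 -0.6 -1.3] w 26.3 g 0.0 j [ 0.18  0.51 -0.22  1.22  0.11  1.43 -0.05]
1.0 [0.0, -0.11, 0.03]
0.9 [0.0, -0.23, 0.07]
0.8 [0.0, -0.33, 0.13]
0.7 [0.0, -0.43, 0.19]
0.6 [0.0, -0.53, 0.26]
0.5 [0.0, -0.61, 0.34]
t 49.8 [ 0.6824 -0.0859  0.3232] f [-0.2 -0.6 -1.3] w 26.3 g 0.0 j [ 0.18  0.51 -0.22  1.22  0.11  1.43 -0.05]
0.4 [0.0, -0.08, 0.09]
0.3 [0.0, -0.15, 0.19]
0.2 [0.0, -0.2, 0.29]
0.1 [0.0, -0.25, 0.4]
0.0 [0.0, -0.29, 0.51]
```

```bash
python3 - <<'E'
from p import *
im=get_image("scene").astype(int); m=(im[...,2]>im[...,0]+25)&(im[...,2]>60)
a=np.radians(6.2); c=np.array([.4449,-.2745]); ux=np.array([np.cos(a),np.sin(a)]); uy=np.array([-np.sin(a),np.cos(a)])
for k,s in enumerate((-.042,0,.042)):
    row=[]
    for col in range(5):
        # points along top edge of -x face, from the -y end
        yy=-.036+.004*col
        q=proj("scene",[*(c+ux*(s-.006)+uy*yy),.10])[0]; u=int(round(q[0])); v=q[1]
        r=[i for i in range(int(v)-12,int(v)+12) if m[i,u]]
        row.append((u,round(v,1),r[0] if r else None))
    print(k+1,row)
# left edges
    L=proj("scene",[*(c+ux*(s+.006)+uy*-.04),.07])[0]; r=int(L[1]); print("left pred",L.round(1), "obs",[x for x in range(200,300) if m[r,x]][:1])
for n in("top","scene"):
    get_image(n)
    for l in landmark_of("blue_1",n):
        if l["conf"]>.3: print(n,round(l["conf"],2),onz(n,px(l["at"]),.01).round(3))
E
```

```text
1 [(255, np.float64(189.9), 197), (256, np.float64(190.1), 192), (257, np.float64(190.4), 192), (258, np.float64(190.6), 192), (259, np.float64(190.8), 198)]
left pred [252.5 199.5] obs [246]
2 [(248, np.float64(196.7), 205), (250, np.float64(196.9), 198), (251, np.float64(197.2), 198), (252, np.float64(197.4), 191), (253, np.float64(197.7), 191)]
left pred [246.4 206.4] obs [237]
3 [(242, np.float64(203.8), 205), (243, np.float64(204.1), 205), (245, np.float64(204.3), 205), (246, np.float64(204.6), 197), (247, np.float64(204.8), 198)]
left pred [240.1 213.7] obs []
top 0.65 [ 0.393 -0.269  0.01 ]
top 0.55 [ 0.493 -0.284  0.01 ]
scene 0.73 [ 0.495 -0.289  0.01 ]
scene 0.58 [ 0.452 -0.271  0.01 ]
scene 0.55 [ 0.404 -0.275  0.01 ]
```

>>> {"op": "jog_arm", "data": {"plan": [{"offset":[0,0.15,0],"twist":[0,0,0],"fingers":-0.43},{"offset":[0,0.15,0.2],"twist":[0,0,0],"fingers":-0.43},{"offset":[0,0.15,0.4],"twist":[0,0,0],"fingers":-0.43},{"offset":[0,0.15,0.55],"twist":[0,0,0],"fingers":-0.43},{"offset":[0,0.15,0.615],"twist":[0,0,0],"fingers":-0.43},{"offset":[0,0.15,0.615],"twist":[0,0,0],"fingers":-0.43},{"offset":[0,0.15,0.615],"twist":[0,0,0],"fingers":-1},{"offset":[0,0.15,0.615],"twist":[0,0,0],"fingers":-1},{"offset":[0,0.15,0.615],"twist":[0,0,0],"fingers":-1},{"offset":[0,0.15,0.615],"twist":[0,0,0],"fingers":-1}], "newtons": 20}}

```text
clock: 51.3
position: [0.7039, -0.085, 0.2346]
ee_rot: [2.233, 2.207, 0.002]
force: [2.0, -0.1, 4.4]
width: 0.121
gripper_force: 20.0
```

>>> {"op": "jog_arm", "data": {"plan": [{"offset":[0,-0.1,-0.06],"twist":[0,0,0],"fingers":-1},{"offset":[0,-0.21,-0.1],"twist":[0,0,0],"fingers":-1},{"offset":[0,-0.31,-0.14],"twist":[0,0,0],"fingers":-1},{"offset":[0,-0.43,-0.16],"twist":[0,0,0],"fingers":-1},{"offset":[0,-0.54,-0.18],"twist":[0,0,0],"fingers":-1},{"offset":[0,-0.66,-0.18],"twist":[0,0,0],"fingers":-1},{"offset":[0,-0.77,-0.18],"twist":[0,0,0],"fingers":-1},{"offset":[0,-0.88,-0.16],"twist":[0,0,0],"fingers":-1}]}}

```text
clock: 52.3
position: [0.5702, -0.0829, 0.2575]
ee_rot: [-2.234, -2.208, -0.0]
force: [1.8, 2.0, -0.6]
width: 0.123
gripper_force: 20.0
```

>>> {"op": "jog_arm", "data": {"plan": [{"offset":[0,-0.11,0.03],"twist":[0,0,0],"fingers":-1},{"offset":[0,-0.23,0.07],"twist":[0,0,0],"fingers":-1},{"offset":[0,-0.33,0.13],"twist":[0,0,0],"fingers":-1},{"offset":[0,-0.43,0.19],"twist":[0,0,0],"fingers":-1},{"offset":[0,-0.53,0.26],"twist":[0,0,0],"fingers":-1},{"offset":[0,-0.61,0.34],"twist":[0,0,0],"fingers":-1},{"offset":[0,-0.69,0.43],"twist":[0,0,0],"fingers":-1},{"offset":[0,-0.76,0.53],"twist":[0,0,0],"fingers":-1},{"offset":[0,-0.81,0.63],"twist":[0,0,0],"fingers":-1},{"offset":[0,-0.86,0.72],"twist":[0,0,0],"fingers":-1}]}}

```text
clock: 53.55
position: [0.4425, -0.0812, 0.1493]
ee_rot: [2.233, 2.208, 0.003]
force: [10.4, 2.2, -2.3]
width: 0.121
gripper_force: 20.0
```

```bash
python3 - <<'E'
from p import *
stat(); rel([lidp(*H["C"],0)])
E
```

```text
t 53.55 [ 0.4425 -0.0812  0.1493] f [10.4  2.2 -2.3] w 11.2 g 20.0 j [ 0.29  0.26 -0.27  2.06  0.09  0.83 -0.04]
[ 0.438 -0.082  0.127 -1.   ] off [-0.006, -0.03, 0.149] tw [0.0003, -0.0001, 0.001]
```

>>> {"op": "jog_arm", "data": {"plan": [{"offset":[0,-0.015,0.05],"twist":[0,0,0],"fingers":-1},{"offset":[0,-0.025,0.1],"twist":[0,0,0],"fingers":-1},{"offset":[0,-0.03,0.13],"twist":[0,0,0],"fingers":-1},{"offset":[0,-0.03,0.15],"twist":[0,0,0],"fingers":-1},{"offset":[0,-0.03,0.15],"twist":[0,0,0],"fingers":-1}]}}

```text
clock: 54.18
position: [0.4367, -0.0819, 0.1279]
ee_rot: [-2.234, -2.208, 0.002]
force: [-6.5, 3.1, 19.1]
width: 0.122
gripper_force: 20.0
```

>>> {"op": "jog_arm", "data": {"plan": [{"offset":[0,0,0],"twist":[0,0,0],"fingers":-0.43},{"offset":[0,0,0],"twist":[0,0,0],"fingers":-0.43},{"offset":[0,0,0],"twist":[0,0,0],"fingers":-0.43},{"offset":[0,0,-0.3],"twist":[0,0,0],"fingers":-0.43},{"offset":[0,0,-0.7],"twist":[0,0,0],"fingers":-0.43},{"offset":[0,0,-1],"twist":[0,0,0],"fingers":-0.43},{"offset":[0.3,0.3,-1],"twist":[0,0,-0.017],"fingers":-0.43},{"offset":[0.6,0.6,-1],"twist":[0,0,-0.017],"fingers":-0.43},{"offset":[0.6,0.6,-1],"twist":[0,0,-0.017],"fingers":-0.43}]}}

```text
clock: 55.3
position: [0.5306, 0.0112, 0.2764]
ee_rot: [-2.106, -2.329, -0.003]
force: [-0.3, 0.1, -0.1]
width: 0.283
gripper_force: 0.0
```

```bash
python3 - <<'E'
from p import *
stat(); rel([(.711,.098,.33,5.2),(.711,.098,.232,5.2)])
E
```

```text
t 55.3 [0.5306 0.0112 0.2764] f [-0.3  0.1 -0.1] w 26.0 g 0.0 j [ 0.16  0.27 -0.35  1.7   0.09  1.19 -0.12]
[0.711 0.098 0.33  5.2  ] off [0.456, 1.254, -0.356] tw [0.0, -0.0004, 0.0015]
[0.711 0.098 0.232 5.2  ] off [0.455, 1.254, 0.297] tw [0.0, -0.0004, 0.0015]
```

>>> {"op": "jog_arm", "data": {"plan": [{"offset":[0.2,0,-0.36],"twist":[0,0,0],"fingers":-0.43},{"offset":[0.45,0.3,-0.36],"twist":[0,0,0],"fingers":-0.43},{"offset":[0.45,0.7,-0.36],"twist":[0,0,0],"fingers":-0.43},{"offset":[0.45,1,-0.36],"twist":[0,0,0],"fingers":-0.43},{"offset":[0.45,1,-0.36],"twist":[0,0,0],"fingers":-0.43}]}}

```text
clock: 55.92
position: [0.6733, 0.0875, 0.3283]
ee_rot: [-2.114, -2.322, 0.004]
force: [-0.5, 0.7, 0.3]
width: 0.286
gripper_force: 0.0
```

```bash
python3 - <<'E'
from p import *
from red import *
stat(); rel([(.711,.098,.229,5.2)])
red()
E
```

```text
t 55.925 [0.6733 0.0875 0.3283] f [-0.5  0.7  0.3] w 26.3 g 0.0 j [-0.01  0.5  -0.34  1.23  0.16  1.44 -0.24]
[0.711 0.098 0.229 5.2  ] off [0.047, 0.259, 0.661] tw [-0.0005, 0.0001, 0.0005]
top [174 226  26   3  64] [185.2 227.2]
top [458 230  20  19 298] [467.7 238.7]
top [334 282  13   6  47] [339.4 284.1]
scene [304 197  21   9  69] [313.6 201.1]
scene [175 198  20  13 176] [184.  203.3]
scene [410 222  30  13 134] [425.1 228.1]
scene [314 239  30  10 136] [328.8 243.3]
```

>>> {"op": "jog_arm", "data": {"plan": [{"offset":[0.04,0.25,0],"twist":[0,0,0],"fingers":-0.43},{"offset":[0.04,0.25,0.2],"twist":[0,0,0],"fingers":-0.43},{"offset":[0.04,0.25,0.4],"twist":[0,0,0],"fingers":-0.43},{"offset":[0.04,0.25,0.55],"twist":[0,0,0],"fingers":-0.43},{"offset":[0.04,0.25,0.66],"twist":[0,0,0],"fingers":-0.43},{"offset":[0.04,0.25,0.66],"twist":[0,0,0],"fingers":-0.43},{"offset":[0.04,0.25,0.66],"twist":[0,0,0],"fingers":-1},{"offset":[0.04,0.25,0.66],"twist":[0,0,0],"fingers":-1},{"offset":[0.04,0.25,0.66],"twist":[0,0,0],"fingers":-1},{"offset":[0.04,0.25,0.66],"twist":[0,0,0],"fingers":-1}], "newtons": 20}}

```text
clock: 57.28
position: [0.7094, 0.0982, 0.2333]
ee_rot: [2.113, 2.323, 0.003]
force: [2.7, 0.9, 6.3]
width: 0.121
gripper_force: 20.0
```

>>> {"op": "jog_arm", "data": {"plan": [{"offset":[0,-0.1,-0.06],"twist":[0,0,0],"fingers":-1},{"offset":[0,-0.21,-0.1],"twist":[0,0,0],"fingers":-1},{"offset":[0,-0.31,-0.14],"twist":[0,0,0],"fingers":-1},{"offset":[0,-0.43,-0.16],"twist":[0,0,0],"fingers":-1},{"offset":[0,-0.54,-0.18],"twist":[0,0,0],"fingers":-1},{"offset":[0,-0.66,-0.18],"twist":[0,0,0],"fingers":-1},{"offset":[0,-0.77,-0.18],"twist":[0,0,0],"fingers":-1},{"offset":[0,-0.88,-0.16],"twist":[0,0,0],"fingers":-1}]}}

```text
clock: 58.28
position: [0.5769, 0.0866, 0.2571]
ee_rot: [2.112, 2.325, 0.004]
force: [1.6, 3.0, 2.9]
width: 0.121
gripper_force: 20.0
```

>>> {"op": "jog_arm", "data": {"plan": [{"offset":[0,-0.11,0.03],"twist":[0,0,0],"fingers":-1},{"offset":[0,-0.23,0.07],"twist":[0,0,0],"fingers":-1},{"offset":[0,-0.33,0.13],"twist":[0,0,0],"fingers":-1},{"offset":[0,-0.43,0.19],"twist":[0,0,0],"fingers":-1},{"offset":[0,-0.53,0.26],"twist":[0,0,0],"fingers":-1},{"offset":[0,-0.61,0.34],"twist":[0,0,0],"fingers":-1},{"offset":[0,-0.69,0.43],"twist":[0,0,0],"fingers":-1},{"offset":[0,-0.76,0.53],"twist":[0,0,0],"fingers":-1},{"offset":[0,-0.81,0.63],"twist":[0,0,0],"fingers":-1},{"offset":[0,-0.86,0.72],"twist":[0,0,0],"fingers":-1}]}}

```text
clock: 59.52
position: [0.4473, 0.0749, 0.1477]
ee_rot: [-2.11, -2.325, -0.001]
force: [1.3, 6.0, 1.1]
width: 0.122
gripper_force: 20.0
```

```bash
python3 - <<'E'
from p import *
stat(); rel([lidp(*H["B"],0)])
E
```

```text
t 59.525 [0.4473 0.0749 0.1477] f [1.3 6.  1.1] w 11.2 g 20.0 j [ 0.06  0.28 -0.41  2.04  0.14  0.85 -0.34]
[0.44  0.075 0.127 5.2  ] off [0.003, -0.048, 0.138] tw [-0.0001, -0.0003, 0.0009]
```

Close B fully, release, rise, and head to A.

>>> {"op": "jog_arm", "data": {"plan": [{"offset":[0,-0.02,0.05],"twist":[0,0,0],"fingers":-1},{"offset":[0,-0.035,0.1],"twist":[0,0,0],"fingers":-1},{"offset":[0,-0.04,0.13],"twist":[0,0,0],"fingers":-1},{"offset":[0,-0.04,0.145],"twist":[0,0,0],"fingers":-1},{"offset":[0,-0.04,0.145],"twist":[0,0,0],"fingers":-1}]}}

```text
clock: 60.15
position: [0.4398, 0.0741, 0.1255]
ee_rot: [-2.109, -2.323, 0.004]
force: [-6.0, 7.0, -0.1]
width: 0.124
gripper_force: 20.0
```

>>> {"op": "jog_arm", "data": {"plan": [{"offset":[0,0,0],"twist":[0,0,0],"fingers":-0.43},{"offset":[0,0,0],"twist":[0,0,0],"fingers":-0.43},{"offset":[0,0,0],"twist":[0,0,0],"fingers":-0.43},{"offset":[0,0,-0.3],"twist":[0,0,0],"fingers":-0.43},{"offset":[0,0,-0.7],"twist":[0,0,0],"fingers":-0.43},{"offset":[0,0,-1],"twist":[0,0,0],"fingers":-0.43},{"offset":[0.3,0,-1],"twist":[0,0,0.02],"fingers":-0.43},{"offset":[0.7,0.1,-1],"twist":[0,0,0.02],"fingers":-0.43},{"offset":[0.7,0.1,-1],"twist":[0,0,0.02],"fingers":-0.43}]}}

```text
clock: 61.28
position: [0.4471, 0.1834, 0.2766]
ee_rot: [-2.247, -2.193, -0.003]
force: [-0.7, 0.3, -0.8]
width: 0.291
gripper_force: 0.0
```

```bash
python3 - <<'E'
from p import *
from red import *
red(); stat(); rel([lidp(*H["A"],1.6,.07),lidp(*H["A"],1.6)])
E
python3 arc.py A 1.6 .8 8; python3 arc.py A .8 .1 7
```

```text
top [252 146   9  32 197] [256.  160.8]
top [174 226  26   4  72] [185.9 227.1]
top [262 282  26   6 101] [274.3 284.4]
top [320 283  27   4  93] [332.6 284.3]
scene [175 198  20  11 173] [184.1 203.1]
scene [303 198  22   8  68] [314.2 201.4]
scene [352 212  24   8  77] [363.6 215.5]
scene [410 222  30  13 131] [425.1 228.1]
t 61.375 [0.4474 0.1787 0.2761] f [ 0.3 -0.4 -0.5] w 26.1 g 0.0 j [-0.08  0.2  -0.49  1.8   0.1   1.17 -0.63]
[ 0.582  0.283  0.322 -2.1  ] off [0.72, 0.875, -0.304] tw [-0.0001, 0.0001, 0.0012]
[ 0.582  0.283  0.252 -2.1  ] off [0.72, 0.875, 0.163] tw [-0.0001, 0.0001, 0.0012]
t 61.375 [0.4474 0.1787 0.2761] f [ 0.3 -0.4 -0.5] w 26.1 g 0.0 j [-0.08  0.2  -0.49  1.8   0.1   1.17 -0.63]
1.5 [0.0, -0.12, -0.03]
1.4 [0.0, -0.23, -0.04]
1.3 [0.0, -0.35, -0.05]
1.2 [0.0, -0.47, -0.04]
1.1 [0.0, -0.59, -0.02]
1.0 [0.01, -0.7, 0.01]
0.9 [0.01, -0.81, 0.05]
0.8 [0.01, -0.92, 0.1]
t 61.375 [0.4474 0.1787 0.2761] f [ 0.3 -0.4 -0.5] w 26.1 g 0.0 j [-0.08  0.2  -0.49  1.8   0.1   1.17 -0.63]
0.7 [0.0, -0.1, 0.06]
0.6 [0.0, -0.19, 0.14]
0.5 [0.0, -0.28, 0.22]
0.4 [0.0, -0.36, 0.31]
0.3 [0.0, -0.43, 0.4]
0.2 [0.0, -0.48, 0.51]
0.1 [0.0, -0.53, 0.62]
```

>>> {"op": "jog_arm", "data": {"plan": [{"offset":[0,0,-0.35],"twist":[0,0,0],"fingers":-0.43},{"offset":[0.3,0.2,-0.35],"twist":[0,0,0],"fingers":-0.43},{"offset":[0.72,0.5,-0.35],"twist":[0,0,0],"fingers":-0.43},{"offset":[0.72,0.89,-0.35],"twist":[0,0,0],"fingers":-0.43},{"offset":[0.72,0.89,-0.35],"twist":[0,0,0],"fingers":-0.43},{"offset":[0.72,0.89,-0.35],"twist":[0,0,0],"fingers":-0.43},{"offset":[0.72,0.89,-0.1],"twist":[0,0,0],"fingers":-0.43},{"offset":[0.72,0.89,0.1],"twist":[0,0,0],"fingers":-0.43},{"offset":[0.72,0.89,0.16],"twist":[0,0,0],"fingers":-0.43},{"offset":[0.72,0.89,0.16],"twist":[0,0,0],"fingers":-0.43},{"offset":[0.72,0.89,0.16],"twist":[0,0,0],"fingers":-1},{"offset":[0.72,0.89,0.16],"twist":[0,0,0],"fingers":-1},{"offset":[0.72,0.89,0.16],"twist":[0,0,0],"fingers":-1},{"offset":[0.72,0.89,0.16],"twist":[0,0,0],"fingers":-1}], "newtons": 20}}

```text
clock: 63.12
position: [0.585, 0.2828, 0.2536]
ee_rot: [2.255, 2.186, 0.003]
force: [-0.2, 0.3, 5.7]
width: 0.121
gripper_force: 20.0
```

>>> {"op": "jog_arm", "data": {"plan": [{"offset":[0,-0.12,-0.03],"twist":[0,0,0],"fingers":-1},{"offset":[0,-0.23,-0.04],"twist":[0,0,0],"fingers":-1},{"offset":[0,-0.35,-0.05],"twist":[0,0,0],"fingers":-1},{"offset":[0,-0.47,-0.04],"twist":[0,0,0],"fingers":-1},{"offset":[0,-0.59,-0.02],"twist":[0,0,0],"fingers":-1},{"offset":[0,-0.7,0.01],"twist":[0,0,0],"fingers":-1},{"offset":[0,-0.81,0.05],"twist":[0,0,0],"fingers":-1},{"offset":[0,-0.92,0.1],"twist":[0,0,0],"fingers":-1}]}}

```text
clock: 64.12
position: [0.4458, 0.2887, 0.2381]
ee_rot: [-2.253, -2.188, -0.006]
force: [3.8, 8.0, -0.9]
width: 0.124
gripper_force: 20.0
```

>>> {"op": "jog_arm", "data": {"plan": [{"offset":[0,-0.1,0.06],"twist":[0,0,0],"fingers":-1},{"offset":[0,-0.19,0.14],"twist":[0,0,0],"fingers":-1},{"offset":[0,-0.28,0.22],"twist":[0,0,0],"fingers":-1},{"offset":[0,-0.36,0.31],"twist":[0,0,0],"fingers":-1},{"offset":[0,-0.43,0.4],"twist":[0,0,0],"fingers":-1},{"offset":[0,-0.48,0.51],"twist":[0,0,0],"fingers":-1},{"offset":[0,-0.53,0.62],"twist":[0,0,0],"fingers":-1},{"offset":[0,-0.53,0.62],"twist":[0,0,0],"fingers":-1}]}}

```text
clock: 65.12
position: [0.3641, 0.2916, 0.1439]
ee_rot: [-2.249, -2.189, -0.0]
force: [-7.6, 8.6, -0.1]
width: 0.124
gripper_force: 20.0
```

```bash
python3 - <<'E'
from p import *
stat(); rel([lidp(*H["A"],0)])
E
```

```text
t 65.125 [0.3641 0.2916 0.1439] f [-7.6  8.6 -0.1] w 11.4 g 20.0 j [-0.34  0.33 -0.56  2.01  0.22  0.86 -1.04]
[ 0.359  0.291  0.127 -2.1  ] off [-0.005, -0.033, 0.113] tw [-0.0004, -0.0004, 0.0015]
```

>>> {"op": "jog_arm", "data": {"plan": [{"offset":[0,-0.015,0.05],"twist":[0,0,0],"fingers":-1},{"offset":[0,-0.025,0.09],"twist":[0,0,0],"fingers":-1},{"offset":[0,-0.025,0.12],"twist":[0,0,0],"fingers":-1},{"offset":[0,-0.025,0.13],"twist":[0,0,0],"fingers":-1},{"offset":[0,-0.025,0.13],"twist":[0,0,0],"fingers":-1}]}}

```text
clock: 65.75
position: [0.3579, 0.2918, 0.1245]
ee_rot: [-2.246, -2.189, 0.005]
force: [-17.2, 10.1, 2.3]
width: 0.124
gripper_force: 20.1
```

>>> {"op": "jog_arm", "data": {"plan": [{"offset":[0,0,0],"twist":[0,0,0],"fingers":-0.43},{"offset":[0,0,0],"twist":[0,0,0],"fingers":-0.43},{"offset":[0,0,0],"twist":[0,0,0],"fingers":-0.43},{"offset":[0,0,-0.3],"twist":[0,0,0],"fingers":-0.43},{"offset":[0,0,-0.7],"twist":[0,0,0],"fingers":-0.43},{"offset":[0,0,-1],"twist":[0,0,0],"fingers":-0.43},{"offset":[0.8,-0.1,-1],"twist":[0,0,0],"fingers":-0.43},{"offset":[0.8,-0.1,-1],"twist":[0,0,0],"fingers":-0.43},{"offset":[0.8,-0.1,-1],"twist":[0,0,0],"fingers":-0.43}]}}

```text
clock: 66.88
position: [0.3499, 0.4136, 0.2746]
ee_rot: [-2.248, -2.191, -0.0]
force: [0.3, -0.9, -0.5]
width: 0.285
gripper_force: 0.0
```

```bash
python3 - <<'E'
from rack import *
from red import *
red(); stat()
im=get_image("top").astype(int); m=((im[...,2]>im[...,0]+25)&(im[...,2]>60)).astype(np.uint8)[230:330,360:450]
k,lab,st,ce=cv2.connectedComponentsWithStats(m)
for i in range(1,k):
    if st[i,4]>25:
        w=np.array([onz("top",q,.1)[:2] for q in np.argwhere(lab==i)[:,::-1]+[360,230]]); c=w.mean(0);u=np.linalg.svd(w-c)[2][0]
        print(st[i,4],c.round(4),w[:,1].min().round(4),w[:,1].max().round(4),(np.degrees(np.arctan2(u[1],u[0]))%180-90).round(1))
for n in("top","scene"):
    for l in landmark_of("blue_1",n):
        if l["conf"]>.3: print(n,round(l["conf"],2),onz(n,px(l["at"]),.01).round(3))
E
```

```text
rib 295 [ 0.5074 -0.2674] 5.87 0.11
rib 259 [ 0.4654 -0.2723] 6.05 0.111
rib 260 [ 0.4232 -0.2759] 5.75 0.111
rib 285 [ 0.38 -0.28] 6.12 0.112
top [252 146   9  32 203] [255.9 161. ]
top [262 282  26   6 100] [274.4 284.4]
top [321 283  27   4  96] [332.9 284.4]
top [179 316  28   4 106] [192.5 317.5]
scene [175 198  20  11 172] [184.2 203.1]
scene [304 198  21   8  67] [314.3 201.4]
scene [352 212  24   8  77] [363.7 215.5]
scene [436 217  24   9  81] [447.7 221.2]
t 67.025 [0.3522 0.4087 0.2744] f [-0.4 -0.4 -0.1] w 26.0 g 0.0 j [-0.48  0.32 -0.62  1.66  0.2   1.22 -1.18]
60 [ 0.4863 -0.2772] -0.3003 -0.2551 6.1
78 [ 0.4431 -0.269 ] -0.2986 -0.2367 5.4
86 [ 0.4017 -0.2708] -0.2998 -0.2406 5.5
top 0.62 [ 0.439 -0.277  0.01 ]
top 0.58 [ 0.487 -0.282  0.01 ]
top 0.57 [ 0.402 -0.276  0.01 ]
scene 0.84 [ 0.502 -0.283  0.01 ]
scene 0.67 [ 0.448 -0.273  0.01 ]
scene 0.59 [ 0.24  -0.177  0.01 ]
scene 0.53 [ 0.412 -0.279  0.01 ]
```

```bash
python3 -c "
from cell import *
print(sign_off())"
```

```text
the job is handed in; nothing more can be done
None
```

I opened all three lids together, moved the three blue cells from their case into the yellow rack, one per slot, and shut all three lids. I handed the job in at about 67 s; the hand-in gave no pass/fail result. Before that, the cameras showed the handles back at their shut positions and the cells upright in their slots, with the third roughly 7–13 mm off centre (limit 20 mm).

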